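# Tighten the pipe clamp with the ratchet spanner

## Task

Take the ratchet ring spanner from the rubber mat and use it to tighten the nut of the bench pipe clamp clockwise until it is fully tight; the flanges of the clamped pipe stop the handle from going round, so work it back and forth. Then take the spanner off the nut and lay it back flat on the rubber mat, without pushing the other loose things on the bench about.

Things in the scene. Friction and masses are not known exactly. Their poses are not given: they have to be found in the camera images.
- clamp: Grey cast bench pipe clamp, fixed, base plate 200 x 100 x 10 mm, holding a flanged pipe level. Origin: centre of the plate's underside; z up, y along the pipe. Its -x side faces the robot and carries one nut on an upright stud, 58 mm from the pipe's axis. The hinged cap arches over the pipe (top 119 mm above the bench) and has a flat lug, 60 x 44 mm, under the nut.
- pipe_mid (a point): Middle of the clamped rusty pipe, on its axis, 85 mm above the bench; axes as the clamp's. Pipe 48 mm diameter, 160 mm long; at each end a flange, 150 mm diameter, 18 mm thick, inner faces 62 mm to either side in y, tops 160 mm above the bench. A spanner on the nut, handle pointing to the clamp's -x as zero, can be swung some 50 degrees to either side with fingers on it; near 60 it meets a flange.
- nut_base (a point): Centre of the nut's underside on the stud's axis, z up, turning with the nut; 115 mm above the bench at angle 0, 2.4 mm lower when tight. The nut rests on the cap's lug, and so does a seated spanner: its underside comes to this height, or up to 3 mm above.
- nut_top (a point): Centre of the nut's top, 24 mm above nut_base. Steel hexagon nut, 36 mm across flats; its top 5 mm taper as a cone to 29 mm, so the full hexagon begins 19 mm above nut_base. The stud, 24 mm diameter, stands out above the nut to 155 mm above the bench.
- nut (a joint): Angle of the nut in rad, growing as it is tightened (clockwise seen from above). Starts between 0.8 and 2.2, comes up hard and fully tight at 5.0. Turns against a steady friction of about 0.5 N m and stays where it is left. At 0, and every 60 degrees from there, two flats face +y and -y of the clamp.
- spanner: Loose steel ratchet ring spanner, 204 mm long, 0.3 to 0.6 kg. Origin: on the ring's axis at the underside; x points from handle to head, z up (it lies and works this way up). Head round, 68 mm diameter, 22 mm high, open right through. Neck up to 36 mm wide, then the handle from 72 to 170 mm behind the origin. Centre of mass about 55 mm behind the origin.
- spanner_grip (a point): Middle of the grip on the spanner's handle, 90 mm behind the ring's axis, 11 mm above the underside; axes as the spanner's. Handle black rubber, straight, 26 mm wide, faces 1 and 21 mm above the underside: grip it across here. The head end is heavier: in a light grip (some 6 N) the spanner pivots between the fingers, so that the head rests on what is below and sinks by its own weight.
- ring_top (a point): Top of the spanner's ring on its axis, 22 mm above the underside. The oiled ring turns in the head; hexagon hole 37.5 mm across flats, at an unknown angle to the handle. It drops over the nut only where the hexagons match (to about 4 degrees, every 60): rest it on the nut, turn the handle slowly clockwise and feel. Clockwise drives; back is free; up to 20 degrees of a forward swing are lost.
- mat: Black rubber mat, 280 (x) x 200 (y) x 4 mm, fixed to the bench to the left or right of the clamp. Origin: centre of its underside, z up. The spanner starts on it, its handle roughly towards the robot.
- tray: Grey steel tray, 260 (x) x 190 (y) x 30 mm, fixed, on the other side of the clamp from the mat; an open-ended spanner and a bolt lie in it. Origin: centre of its underside.
- elbow: Loose bystander: grey pipe elbow, lying, about 90 x 105 mm, 48 mm high. Origin near its middle, on the bench.
- tin: Loose bystander: upright red can, 72 mm diameter, 85 mm high. Origin: centre of its underside.
- blank_flange: Loose bystander: rusty flange disc lying flat, 150 mm diameter, 20 mm high. Origin: centre of its underside.
- jar: Loose bystander: upright amber glass jar, 76 mm diameter, 100 mm high. Origin: centre of its underside.
Things that resemble listed ones, but are neither listed nor needed, are in the scene too. Several things have the shape of the clamp; the one meant has the colours described above.

How it is judged:
On the way, in this order (a step that is already met when the one before it is completed fails the run):
1. the spanner's ring is seated over the nut (horizontal distance between spanner and nut_base below 0.006 m and z of spanner in the frame of nut_base below 0.012 m and angle between spanner's own z axis and vertical below 0.2 rad), for 0.1 s.
2. the nut has been brought fully tight with the spanner on it (value of joint nut above 4.88 rad and horizontal distance between spanner and nut_base below 0.008 m and z of spanner in the frame of nut_base below 0.016 m), for 0.1 s.
At the end, for the whole second after the job is handed in: The nut is tight (its angle above 4.85 of 5.0 rad), and the spanner lies still and flat, right way up, on the rubber mat: the ring's axis and the middle of the handle are both over the mat, within 6 degrees of level and 8 mm of its surface (value of joint nut above 4.85 rad and x of spanner_grip in the frame of mat between -0.14 and 0.14 m and y of spanner_grip in the frame of mat between -0.1 and 0.1 m and x of spanner in the frame of mat between -0.14 and 0.14 m and y of spanner in the frame of mat between -0.1 and 0.1 m and z of spanner in the frame of mat below 0.012 m and angle between spanner's own z axis and vertical below 0.1 rad and linear speed of spanner below 0.02 m/s); the robot touches nothing.
It fails at once if a loose bystander (elbow, can, flange disc or jar) is moved more than 40 mm (distance of any of elbow, tin, blank_flange, jar from where it was at the start of the episode above 0.04 m).
It also fails if it takes over 72 s, if anything falls off the work surface, if the arm or the gripper's body presses on something with over 40 N, if the wrist force passes 120 N, or if a joint passes its speed limit or range.

## Robot

A 7-joint arm with a two-finger parallel gripper is mounted at the origin on the work surface. World frame = base frame: x ahead of the robot, y to its left, z up, the work surface at z = 0. Lengths are in m, angles in rad, forces in N, time in s.
With the tool pointing down it reaches from about 0.35 to 0.9 m from the base axis. Payload 8.1 kg.
Tool frame: the origin (TCP) lies at the very end of the fingers, on their centre line; the grasp point (between the pads) lies grip_point_offset behind it (grip_point_offset is the distance from the TCP to the grasp point, in m); z points along the fingers, y is the direction in which the jaws open and shut (so a half turn about z gives the same grasp; the last joint's range is limited). The gripper opens to 92 mm and grips with 3 to 60 N. Pads are 19 mm wide; open, the fingers measure 130 mm over their backs; the gripper's body (75 mm by 190 mm) begins 47 mm behind the grasp point.
Start: joints at [1.147, 0.434, 0.025, 1.573, -0.012, 1.134, -0.075], TCP at [0.197, -0.593, 0.227] pointing down, gripper open.
Joint ranges: [-2.62, 2.62], [-0.44, 2.09], [-1.27, 1.32], [0.08, 2.57], [-1.32, 4.46], [0.12, 2], [-2.74, 2.74]. Speed limits (rad/s): [2.22, 2.22, 3.01, 3.01, 3.14, 3.14, 3.14].

## Interface

Orientations are given as a rotation vector (axis times angle).
In Python, from cell import * gives the robot as it stands.
- The arm moves only by the tool drive_tool, never from a script. Its argument "increments" is a list of rows, each an object of numbers: "grip": the gripper's target within -1 to 1 (shut at 1, half-way at 0, fully open at -1); "tx", "ty", "tz": the shift along the world's x, y, z normalised to -1 to 1, where 1 is 400 mm; "turn": the turn about the world's z normalised to -1 to 1, where 1 is 60 degrees. In form: [{"grip": .., "tx": .., "ty": .., "tz": .., "turn": ..}, ...]. A call has 1 to 20 rows; each row is the pose to reach, as a shift and turn from the pose measured when the call began; what a row does not reach only later rows make up. A row lasts 1/10 s, in which the tool goes at most 50 mm and 8.59 degrees, less where a joint would pass 70% of its speed; a pose out of reach is approached as far as the arm can. A call with a number of a shift or a turn outside -1 to 1 is refused whole. A call with a gripper value outside its range is refused whole. The fingers move at their own pace and stop on an object; "newtons" is the grip in N (left out, the last holds). Time passes only in rows, so rows that repeat a pose let the fingers close. It gives the time, the measured TCP pose, the force and the opening at its end, in the units of the state.
- observe(): the state, without advancing time (a new reading comes with each control period).
- get_image(name): name is "scene" or "top" or "wrist"; returns the picture (400x640x3 uint8, red, green, blue); there is no depth.
- camera_info(name): a dict with "fx", "fy", "cx", "cy" (pixels), "eye" and "rotation" of the camera in the world; the wrist camera has in their place "hand_eye" (4x4, takes a point from camera to tool coordinates, whose origin is the TCP and whose axes are the flange's). Camera axes: x right, y down, z forward; pixel columns grow to the right and rows downward; lengths in m; the calibration is good to about 2 mm. A picture is of the moment at which its call begins: read the wrist's pose just before it. camera_info takes no time and is no camera call.
- sign_off(): hands the job in, once; it reports no verdict.
The state is a dict: "clock": time; "joints": joint angles; "dq": joint speeds; "joint_efforts": joint torques, N m; "position": TCP position; "ee_rot": TCP orientation; "force": force on the tool from outside, world axes, zero at the start; "ft_torque": the same for the moment, N m; "width": opening from 0.0 (shut) to 1.0 (fully open).
Only numpy, scipy, OpenCV 4.12 (cv2) and the standard library are available. Lean on these libraries where they do the work, as an engineer would, in place of code of your own. Each camera call takes 0.05 s, during which the arm holds its last target. There are 200 camera calls.

## Working session

There is one attempt and no reset: what is moved stays moved. The work goes in short steps, Python scripts to look and compute and a tool call to move; the robot and the scene stay as the last step left them, time stands still between calls to the robot, and variables do not carry over. Pictures are saved under pics/ and viewed, about 8 in all and at most 12, crops included, and the job is handed in when it is done.

Besides the shell and the picture viewer there is one more tool, called after ">>>" as a command line: name --argument value ..., lists and objects as JSON in quotes. drive_tool: Moves the arm, as the interface text tells. Its arguments: {"type":"object","properties":{"increments":{"type":"array","items":{"type":"object","properties":{"grip":{"type":"number"},"tx":{"type":"number"},"ty":{"type":"number"},"tz":{"type":"number"},"turn":{"type":"number"}}}},"newtons":{"type":"number"}},"required":["increments"]}

```bash
mkdir -p pics; cat > h.py <<'E'
from cell import *
import numpy as np, cv2
from scipy.spatial.transform import Rotation as R
def cam(name,st=None):
    c=camera_info(name); K=np.array([[c['fx'],0,c['cx']],[0,c['fy'],c['cy']],[0,0,1.]])
    if 'eye' in c: return K,np.array(c['rotation']),np.array(c['eye'])
    H=np.array(c['hand_eye']); T=np.eye(4); T[:3,:3]=R.from_rotvec(st['ee_rot']).as_matrix(); T[:3,3]=st['position']
    M=T@H; return K,M[:3,:3],M[:3,3]
def onz(name,u,v,z,st=None):
    K,Rm,e=cam(name,st); d=Rm@np.linalg.solve(K,[u,v,1.]); return e+d*(z-e[2])/d[2]
def proj(name,p,st=None):
    K,Rm,e=cam(name,st); q=K@(Rm.T@(np.array(p)-e)); return q[:2]/q[2]
def save(name,fn,crop=None,s=1):
    im=get_image(name)[:,:,::-1]
    cv2.imwrite('pics/raw_'+fn,im)
    if crop: im=im[crop[1]:crop[3],crop[0]:crop[2]]
    cv2.imwrite('pics/'+fn,cv2.resize(im,None,fx=s,fy=s,interpolation=cv2.INTER_CUBIC))
E
python3 - <<'E'
from h import *
s=observe();print(s)
for n in('scene','top','wrist'):print(n,camera_info(n))
save('top','top.png',None,1.25);save('scene','scene.png',None,1.25)
E
```

```text
{'clock': 0.0, 'joints': array([ 1.14741846,  0.43520254,  0.02495794,  1.57410649, -0.0116382 ,
        1.13397646, -0.07511536]), 'dq': array([ 1.33221303e-03,  2.36922177e-04,  1.20188812e-04, -9.33065759e-04,
        1.55855464e-04, -7.02437195e-04,  3.28035602e-05]), 'joint_efforts': array([-1.10456956e-04, -6.67854381e+01,  9.84919108e-01, -3.14465010e+01,
       -6.06178259e-02,  4.30789590e-02,  1.74933375e-04]), 'position': array([ 0.19687062, -0.59264573,  0.22595384]), 'ee_rot': array([-3.09980345e+00, -5.01342035e-01,  5.41748595e-04]), 'force': array([-0.0726143 , -1.13213134,  0.24828856]), 'ft_torque': array([ 0.00181407, -0.00886563, -0.06782309]), 'width': 1.00163441674044}
scene {'fx': 431.60674182280025, 'fy': 431.60674182280025, 'cx': 326.9977418932096, 'cy': 192.1814389834453, 'eye': array([ 1.0043195 , -0.58196225,  0.97316389]), 'rotation': array([-2.2689702 , -0.87466736,  0.35582254])}
top {'fx': 420.06237831377484, 'fy': 420.06237831377484, 'cx': 323.0530874534394, 'cy': 201.96770958014338, 'eye': array([0.24531201, 0.00249179, 1.27537084]), 'rotation': array([-2.12901294,  2.10819796, -0.21065219])}
wrist {'fx': 350.9761538951604, 'fy': 350.9761538951604, 'cx': 315.4297855125595, 'cy': 198.42816248766124, 'hand_eye': array([[-1.78826210e-04, -9.60342417e-01, -2.78823259e-01,
         7.43437501e-02],
       [ 9.99999765e-01,  1.28997515e-05, -6.85790515e-04,
        -1.37026780e-03],
       [ 6.62190472e-04, -2.78823316e-01,  9.60342189e-01,
        -1.57072290e-01],
       [ 0.00000000e+00,  0.00000000e+00,  0.00000000e+00,
         1.00000000e+00]])}
```

View pics/top.png

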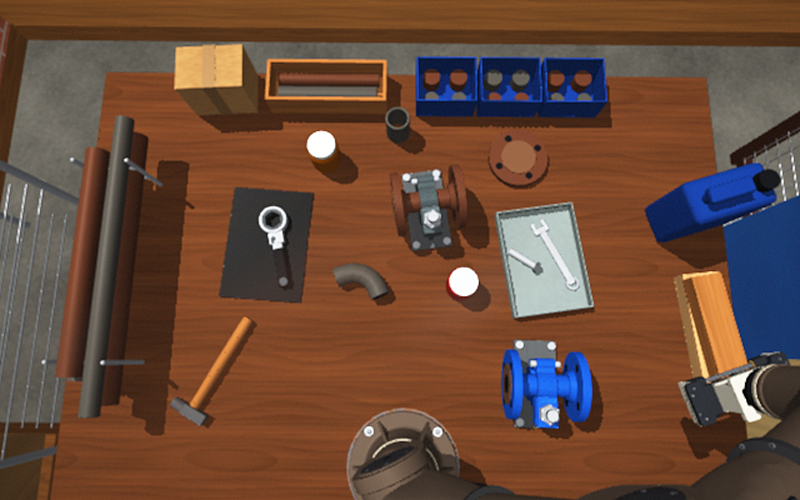

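View pics/scene.png

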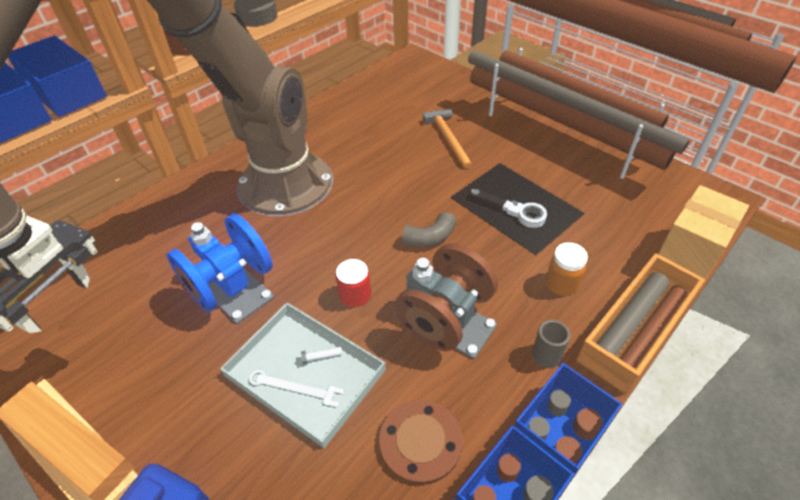

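The top view shows the mat on the left (corners about (236,188), (313,192), (301,301) and (220,297)), with the ring at (273,219) and the handle end at (283,282). The grey clamp's nut is at about (432,216). The red can at (463,282) and the elbow at (362,280) stand near it.

```bash
sed -i "s/np.array(c\['rotation'\])/R.from_rotvec(c['rotation']).as_matrix()/" h.py
python3 - <<'E'
from h import *
f=lambda u,v,z,n='top':onz(n,u/1.25,v/1.25,z).round(3)
for c in((236,188),(313,192),(301,301),(220,297)):print('mat',f(*c,.004))
print('ring',f(273,219,.026),'scene',f(533,215,.026,'scene'));print('end',f(283,282,.025))
print('stud',f(432,214,.155),'scene',f(423,264,.155,'scene'))
print('plate',[f(*c,.01) for c in((405,172),(439,168),(449,246),(413,250))])
print('tin',f(463,282,.085),'jar',f(321,144,.1),'elbow',f(336,275,.03),f(380,292,.03),'flange',f(518,160,.02))
im=cv2.imread('pics/raw_top.png')
a=im[140:260,180:400];cv2.imwrite('pics/c.png',cv2.resize(a,None,fx=3.6,fy=3.6,interpolation=cv2.INTER_CUBIC))
E
```

```text
mat [0.661 0.428 0.004]
mat [0.652 0.233 0.004]
mat [0.376 0.25  0.004]
mat [0.384 0.447 0.004]
ring [0.575 0.324 0.026] scene [0.583 0.317 0.026]
end [0.419 0.291 0.025]
stud [ 0.556 -0.059  0.155] scene [ 0.556 -0.065  0.155]
plate [array([0.706, 0.001, 0.01 ]), array([ 0.717, -0.085,  0.01 ]), array([ 0.515, -0.109,  0.01 ]), array([ 0.504, -0.021,  0.01 ])]
tin [ 0.415 -0.134  0.085] jar [0.741 0.202 0.1  ] elbow [0.437 0.164 0.03 ] [0.397 0.058 0.03 ] flange [ 0.737 -0.284  0.02 ]
```

View pics/c.png

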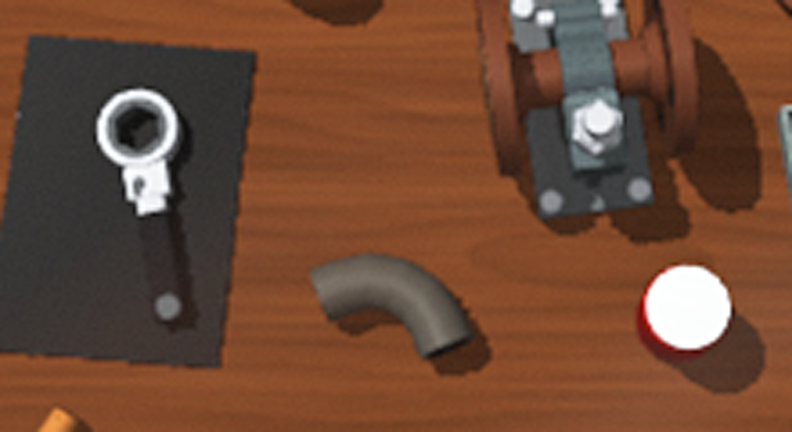

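Measurements agree: the clamp is yawed about +6.5° with the nut at (0.555,-0.061), and the spanner is yawed about 11° with its ring at (0.578,0.321).

```bash
python3 - <<'E'
from h import *
import cell
print([n for n in dir(cell) if not n.startswith('__')], globals().get('grip_point_offset'))
f=lambda u,v,z:onz('top',u/3.6+180,v/3.6+140,z)
a=f(138,127,.026);b=f(168,306,.025);d=(a-b)[:2];L=np.hypot(*d);y=np.arctan2(d[1],d[0]);g=a[:2]-.09*d/L
print(a,b,L,np.degrees(y),g); s=observe();p=s['position']
print((np.r_[g,.25]-p)/.4, s['ee_rot'],R.from_rotvec(s['ee_rot']).as_matrix()[:,0])
E
```

```text
['PlanningError', 'camera_info', 'get_image', 'grip_point_offset', 'observe', 'sign_off'] 0.0188
[0.5746819  0.32413706 0.026     ] [0.42119524 0.29042312 0.025     ] 0.15714573665338535 12.388499467449705 [0.48677752 0.30482852]
[0.72477791 2.24387331 0.05987312] [-3.09998700e+00 -5.01388272e-01  5.75869479e-04] [ 9.49014802e-01  3.15231475e-01 -1.51241900e-04]
```

>>> drive_tool --increments '[{"grip":0.0,"tx":0.3,"ty":0.25,"tz":0.15,"turn":-0.13},{"grip":0.0,"tx":0.6,"ty":0.8,"tz":0.15,"turn":-0.13},{"grip":0.0,"tx":0.6,"ty":0.8,"tz":0.15,"turn":-0.13},{"grip":0.0,"tx":0.6,"ty":0.8,"tz":0.15,"turn":-0.13},{"grip":0.0,"tx":0.6,"ty":0.8,"tz":0.15,"turn":-0.13},{"grip":0.0,"tx":0.6,"ty":0.8,"tz":0.15,"turn":-0.13},{"grip":0.0,"tx":0.6,"ty":0.8,"tz":0.15,"turn":-0.13},{"grip":0.0,"tx":0.6,"ty":0.8,"tz":0.15,"turn":-0.13},{"grip":0.0,"tx":0.6,"ty":0.8,"tz":0.15,"turn":-0.13}]'

```text
clock: 1.0
position: [0.4407, -0.2664, 0.2867]
ee_rot: [-3.124, -0.304, -0.004]
force: [-0.5, -1.0, -0.3]
width: 0.501
```

>>> drive_tool --increments '[{"tx":0.115,"ty":1,"tz":-0.05},{"tx":0.115,"ty":1,"tz":-0.05},{"tx":0.115,"ty":1,"tz":-0.05},{"tx":0.115,"ty":1,"tz":-0.05},{"tx":0.115,"ty":1,"tz":-0.05},{"tx":0.115,"ty":1,"tz":-0.05},{"tx":0.115,"ty":1,"tz":-0.05},{"tx":0.115,"ty":1,"tz":-0.05}]'

```text
invalid input
```

>>> drive_tool --increments '[{"ty":0.43,"tz":-0.05,"turn":0.02},{"ty":0.43,"tz":-0.05,"turn":0.02},{"ty":0.43,"tz":-0.05,"turn":0.02},{"ty":0.43,"tz":-0.05,"turn":0.02},{"ty":0.43,"tz":-0.05,"turn":0.02}]'

```text
invalid input
```

```bash
python3 - <<'E'
from h import *
s=observe();print(s['position'],s['ee_rot'],s['joints'],s['dq'])
save('wrist','w1.png',None,1.25)
for p in([.5747,.3241,.026],[.4868,.3048,.025],[.421,.2904,.025]):print(proj('wrist',p,s)*1.25)
E
```

```text
[ 0.44074526 -0.26638975  0.2866553 ] [-3.12355861 -0.30351354 -0.0035991 ] [ 0.55542489  0.21689939 -0.13737323  1.73716933  0.02742608  1.18928634
 -0.96603876] [-0.04942364  0.01007339  0.0423191  -0.00998564  0.03755695  0.01793193
 -0.0675964 ]
[-284.81358915  -97.63502388]
[-236.57529908   24.71040952]
[-205.66022558  105.95366218]
```

View pics/w1.png

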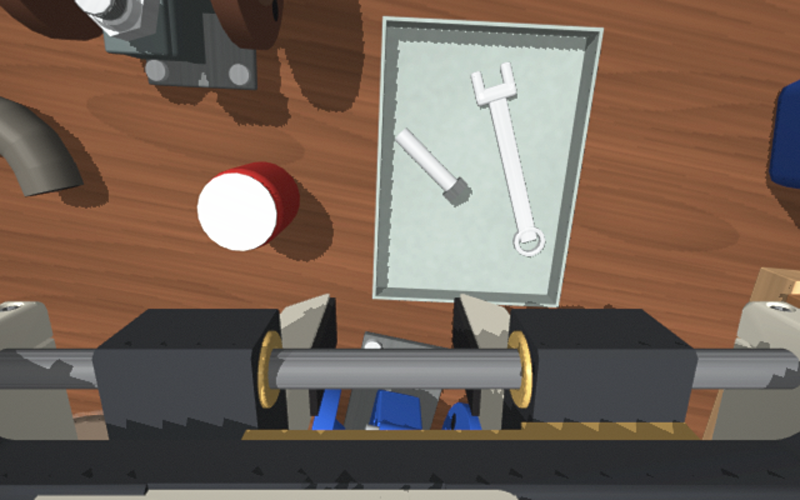

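Picture 4 (wrist) shows the tray and the red can; the arm hasn't moved further, because rows missing "grip" were refused. The fixed clamp's nut is at top left, about (105,5). I'll resend with full rows.

>>> drive_tool --increments '[{"grip":0.0,"tx":0.115,"ty":1,"tz":-0.05,"turn":0},{"grip":0.0,"tx":0.115,"ty":1,"tz":-0.05,"turn":0},{"grip":0.0,"tx":0.115,"ty":1,"tz":-0.05,"turn":0},{"grip":0.0,"tx":0.115,"ty":1,"tz":-0.05,"turn":0},{"grip":0.0,"tx":0.115,"ty":1,"tz":-0.05,"turn":0},{"grip":0.0,"tx":0.115,"ty":1,"tz":-0.05,"turn":0},{"grip":0.0,"tx":0.115,"ty":1,"tz":-0.05,"turn":0},{"grip":0.0,"tx":0.115,"ty":1,"tz":-0.05,"turn":0},{"grip":0.0,"tx":0.115,"ty":1,"tz":-0.05,"turn":0}]'

```text
clock: 1.95
position: [0.4852, 0.1369, 0.2659]
ee_rot: [-3.121, -0.311, -0.001]
force: [-0.4, -1.2, -0.0]
width: 0.499
```

>>> drive_tool --increments '[{"grip":0.0,"tx":0.0,"ty":0.43,"tz":-0.05,"turn":0.02},{"grip":0.0,"tx":0.0,"ty":0.43,"tz":-0.05,"turn":0.02},{"grip":0.0,"tx":0.0,"ty":0.43,"tz":-0.05,"turn":0.02},{"grip":0.0,"tx":0.0,"ty":0.43,"tz":-0.05,"turn":0.02},{"grip":0.0,"tx":0.0,"ty":0.43,"tz":-0.05,"turn":0.02},{"grip":0.0,"tx":0.0,"ty":0.43,"tz":-0.05,"turn":0.02}]'

```text
clock: 2.55
position: [0.4857, 0.3074, 0.245]
ee_rot: [-3.119, -0.343, 0.001]
force: [-0.2, -1.1, -0.4]
width: 0.499
```

```bash
python3 - <<'E'
from h import *
s=observe();print(s['position'],s['ee_rot'],s['joints'])
save('wrist','w2.png',None,1.25)
for p in([.5747,.3241,.026],[.4868,.3048,.025],[.421,.2904,.025]):print(proj('wrist',p,s)*1.25)
E
```

```text
[0.48567868 0.30742166 0.24503326] [-3.11924437e+00 -3.42674810e-01  8.00288140e-04] [-0.31099415  0.38351249 -0.47268698  1.64351956  0.18362264  1.15768459
 -2.17987137]
[400.85329786  99.69364482]
[400.15081966 208.55772231]
[399.64013371 281.09076494]
```

View pics/w2.png

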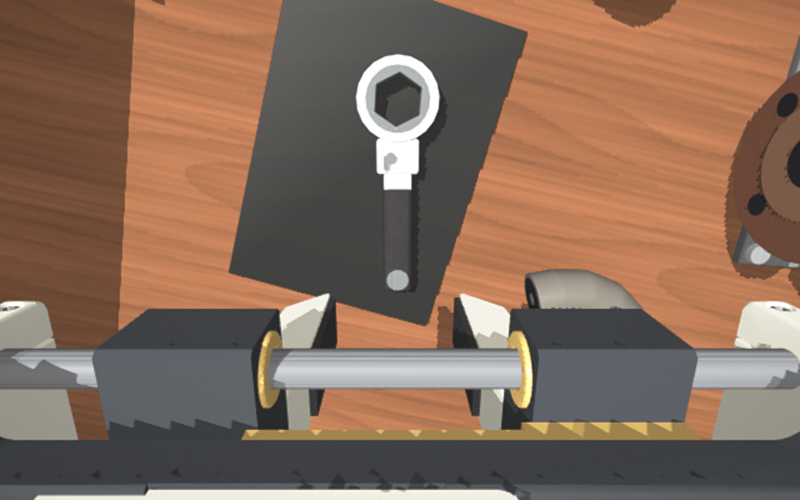

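Picture 5: the ring is at (398,98) and the handle end at (398,280), within 3 px of prediction, and the handle is straight between the jaws. I'll descend and grip.

>>> drive_tool --increments '[{"grip":0.0,"tx":0.002,"ty":-0.005,"tz":-0.2,"turn":0},{"grip":0.0,"tx":0.002,"ty":-0.005,"tz":-0.4,"turn":0},{"grip":0.0,"tx":0.002,"ty":-0.005,"tz":-0.5,"turn":0},{"grip":0.0,"tx":0.002,"ty":-0.005,"tz":-0.56,"turn":0},{"grip":0.0,"tx":0.002,"ty":-0.005,"tz":-0.59,"turn":0},{"grip":0.0,"tx":0.002,"ty":-0.005,"tz":-0.592,"turn":0},{"grip":0.0,"tx":0.002,"ty":-0.005,"tz":-0.592,"turn":0},{"grip":1.0,"tx":0.002,"ty":-0.005,"tz":-0.592,"turn":0},{"grip":1.0,"tx":0.002,"ty":-0.005,"tz":-0.592,"turn":0},{"grip":1.0,"tx":0.002,"ty":-0.005,"tz":-0.592,"turn":0},{"grip":1.0,"tx":0.002,"ty":-0.005,"tz":-0.592,"turn":0},{"grip":1.0,"tx":0.002,"ty":-0.005,"tz":-0.592,"turn":0}]' --newtons 45

```text
clock: 3.8
position: [0.4872, 0.3049, 0.0093]
ee_rot: [-3.119, -0.341, -0.002]
force: [-0.8, -0.4, 6.7]
width: 0.276
```

```bash
python3 - <<'E'
from h import *
im=cv2.imread('pics/raw_w2.png')[35:125,270:370]
cv2.imwrite('pics/c2.png',cv2.resize(im,None,fx=5,fy=5,interpolation=cv2.INTER_CUBIC))
s=observe();print(s['position'],s['ee_rot'],s['joints'],s['force'])
E
```

```text
[0.48718039 0.30491943 0.00926261] [-3.11923698e+00 -3.40540224e-01 -1.78298269e-03] [-0.38638226  0.64962556 -0.37633293  1.87978659  0.35916647  0.67555765
 -2.32887594] [-0.75245472 -0.41536549  6.6921016 ]
```

View pics/c2.png

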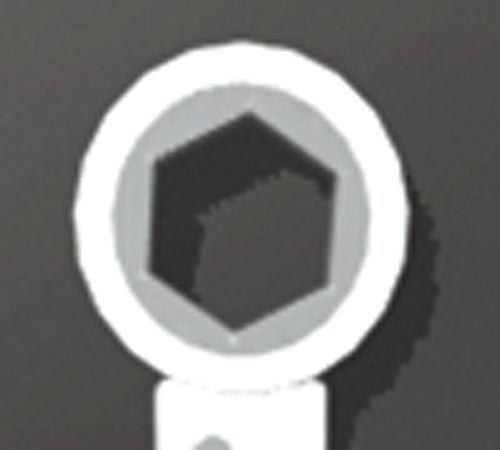

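The grip opening is 25.4 mm, which matches the 26 mm handle. In picture 6 the ring's hexagon has vertices at (249,112) and (235,330), so it is rotated about 3.7° clockwise relative to the handle. Next I'll lift and look at the nut on the way.

>>> drive_tool --increments '[{"grip":1.0,"tx":0,"ty":0,"tz":0.1,"turn":0},{"grip":1.0,"tx":0,"ty":0,"tz":0.2,"turn":0},{"grip":1.0,"tx":0,"ty":0,"tz":0.3,"turn":0},{"grip":1.0,"tx":0,"ty":0,"tz":0.4,"turn":0},{"grip":1.0,"tx":0,"ty":0,"tz":0.5,"turn":0},{"grip":1.0,"tx":-0.05,"ty":-0.1,"tz":0.5,"turn":-0.05},{"grip":1.0,"tx":-0.1,"ty":-0.2,"tz":0.5,"turn":-0.1},{"grip":1.0,"tx":-0.13,"ty":-0.3,"tz":0.5,"turn":-0.1},{"grip":1.0,"tx":-0.13,"ty":-0.4,"tz":0.5,"turn":-0.1},{"grip":1.0,"tx":-0.13,"ty":-0.5,"tz":0.5,"turn":-0.1},{"grip":1.0,"tx":-0.13,"ty":-0.55,"tz":0.5,"turn":-0.1},{"grip":1.0,"tx":-0.13,"ty":-0.6,"tz":0.5,"turn":-0.1},{"grip":1.0,"tx":-0.13,"ty":-0.6,"tz":0.5,"turn":-0.1},{"grip":1.0,"tx":-0.13,"ty":-0.6,"tz":0.5,"turn":-0.1}]'

```text
clock: 5.2
position: [0.4344, 0.0645, 0.2088]
ee_rot: [-3.133, -0.175, 0.0]
force: [-0.5, 0.9, -6.0]
width: 0.281
```

```bash
python3 - <<'E'
from h import *
s=observe();print(s['position'],s['ee_rot'],s['force'],s['width'])
save('wrist','w3.png',None,1.25)
for p in([.555,-.061,.155],[.555,-.061,.139]):print(proj('wrist',p,s)*1.25)
np.save('s3.npy',np.r_[s['position'],s['ee_rot']])
E
```

```text
[0.4344337  0.06447958 0.20879264] [-3.13315111e+00 -1.75021288e-01  1.59802602e-04] [-0.48551618  0.89175895 -5.99689293] 0.2806464684424459
[711.4745786   45.40036062]
[688.23038747  50.94657294]
```

View pics/w3.png

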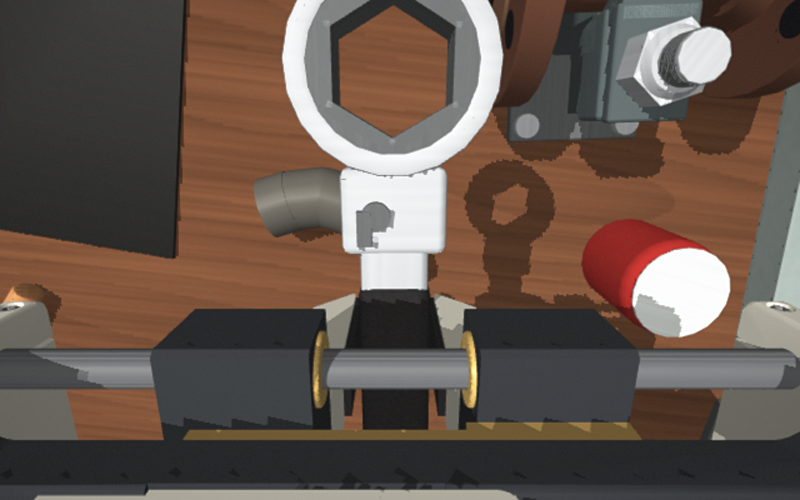

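Picture 7: the spanner hangs level with its ring at (392,70). The nut is at about (665,60) with its stud top at (711,55). I'll crop the nut for its angle.

```bash
python3 - <<'E'
from h import *
im=cv2.imread('pics/raw_w3.png')
a=cv2.resize(im[0:110,480:600],None,fx=5,fy=5,interpolation=cv2.INTER_CUBIC)
b=cv2.resize(im[0:150,215:415],None,fx=3.2,fy=3.2,interpolation=cv2.INTER_CUBIC)[:480]
b=cv2.copyMakeBorder(b[:, :],0,550-b.shape[0],0,0,cv2.BORDER_CONSTANT) 
b=cv2.resize(im[0:150,245:385],(200,214),interpolation=cv2.INTER_CUBIC)
c=np.zeros((550,800,3),np.uint8);c[:,:600]=a;c[:214,600:]=b
cv2.imwrite('pics/c3.png',c)
E
```

```text
(no output)
```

View pics/c3.png

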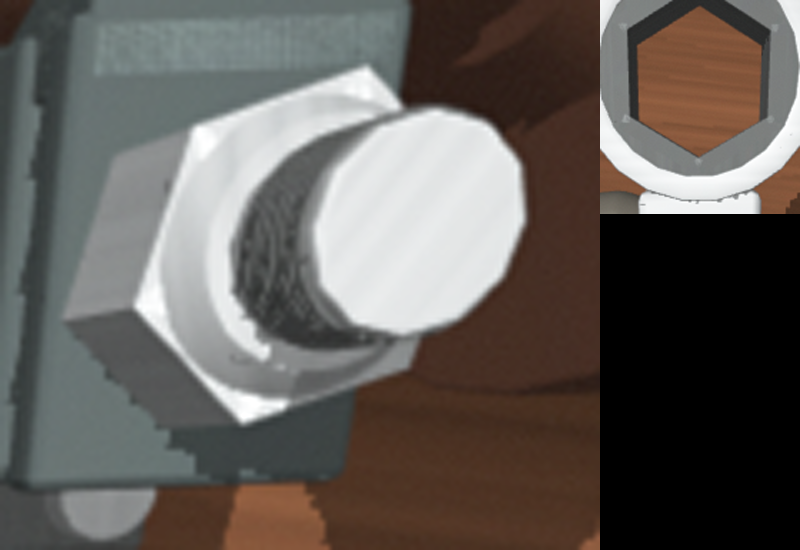

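```bash
python3 - <<'E'
from h import *
a=np.load('s3.npy');s=dict(position=a[:3],ee_rot=a[3:])
print('yaw',np.degrees(2*np.arctan2(a[4],a[3])))
f=lambda u,v,z:onz('wrist',u/5+480,v/5,z,s)
P=np.array([f(*c,.1333) for c in((195,130),(135,308),(245,425),(370,65),(417,362))]);print(P.round(4))
print('stud',f(420,222,.155))
for i,j in((0,1),(1,2),(3,0),(2,4)):
    d=P[j]-P[i];print(i,j,np.hypot(*d[:2]),np.degrees(np.arctan2(d[1],d[0]))%60)
g=lambda u,v:onz('wrist',(u-600)/(200/140)+245,v/(214/150),.2255,s)
Q=np.array([g(*c) for c in((627,25),(629,118),(698,160),(768,118),(773,28))])
from scipy.optimize import least_squares
def fit(P,R0):
    return min((least_squares(lambda q:(np.abs(np.hypot(*(P[:,:2]-q[:2]).T)-q[2])*0+ np.concatenate([np.hypot(*(P[:,:2]-q[:2]).T)-q[2]])),np.r_[P[:,:2].mean(0),R0]) for _ in [0]),key=lambda r:r.cost).x
for n,X in(('nut',P),('ring',Q)):
    q=fit(X,.021);an=np.degrees(np.arctan2(*(X[:,:2]-q[:2]).T[::-1]))%60
    print(n,q,'vertex ang mod60',an)
T=R.from_rotvec(a[3:]).as_matrix();q=fit(Q,.021);print('ring in tool',T.T@(np.r_[q[:2],.2255]-a[:3]))
E
```

```text
yaw -353.60543450896904
[[ 0.5621 -0.0431  0.1333]
 [ 0.5416 -0.0412  0.1333]
 [ 0.5297 -0.0585  0.1333]
 [ 0.5713 -0.0619  0.1333]
 [ 0.5394 -0.0777  0.1333]]
stud [ 0.55069443 -0.05943525  0.155     ]
0 1 0.02049461286698534 54.64775427767955
1 2 0.02105000227300261 55.48528007240924
3 0 0.02092878827552333 56.08853675123014
2 4 0.02146723805326269 56.75625601236664
nut [ 0.55043812 -0.06012766  0.02078897] vertex ang mod60 [55.7356909  54.87123634 55.53751404 55.20455511 57.80007495]
ring [0.52369091 0.07617696 0.02160331] vertex ang mod60 [3.99486899 6.77266678 5.7508247  5.70804933 6.27017694]
ring in tool [ 0.0900063  -0.00174301 -0.01669257]
```

The nut's hexagon fits well: circumradius 20.8 mm, centre (0.5505,-0.0599), vertices at 55.5° mod 60. The ring sits about 0.7° behind the handle and 90 mm ahead of the TCP. The hexagons should match at a handle yaw of about -3.8°, so I'll go above the nut with yaw about +1°.

>>> drive_tool --increments '[{"grip":1.0,"tx":0.0,"ty":-0.1,"tz":0,"turn":-0.05},{"grip":1.0,"tx":0.03,"ty":-0.2,"tz":0,"turn":-0.09},{"grip":1.0,"tx":0.065,"ty":-0.28,"tz":-0.03,"turn":-0.09},{"grip":1.0,"tx":0.065,"ty":-0.32,"tz":-0.06,"turn":-0.09},{"grip":1.0,"tx":0.065,"ty":-0.32,"tz":-0.06,"turn":-0.09},{"grip":1.0,"tx":0.065,"ty":-0.32,"tz":-0.06,"turn":-0.09},{"grip":1.0,"tx":0.065,"ty":-0.32,"tz":-0.06,"turn":-0.09}]'

```text
clock: 5.95
position: [0.4608, -0.0611, 0.1852]
ee_rot: [-3.137, -0.033, -0.001]
force: [-0.5, -0.3, -5.5]
width: 0.276
```

```bash
python3 - <<'E'
from h import *
s=observe();print(s['position'],s['ee_rot'],s['force'],s['joints'])
save('wrist','w4.png',(150,0,490,250),2.3)
E
```

```text
[ 0.46084989 -0.06107151  0.18520911] [-3.13690991e+00 -3.32277104e-02 -1.34311727e-03] [-0.50836588 -0.3095624  -5.48023526] [ 0.26234963  0.24099297 -0.28880712  1.98533868  0.07954619  0.92551087
 -1.61600846]
```

View pics/w4.png

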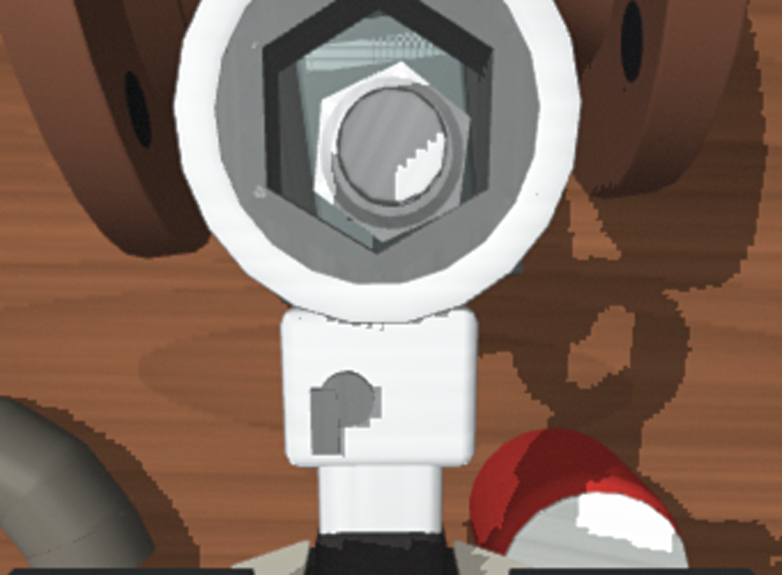

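```bash
python3 - <<'E'
from h import *
s=observe();p=s['position']
f=lambda u,v,z:onz('wrist',u/2.3+150,v/2.3,z,s)
print('stud',f(392,145,.155))
zt=p[2]-.005+.022
Q=np.array([f(*c,zt) for c in((378,252),(265,192),(265,45),(491,190),(491,48))]);print(Q.round(4))
from scipy.optimize import least_squares
q=least_squares(lambda q:np.hypot(*(Q[:,:2]-q[:2]).T)-.02165,Q[:,:2].mean(0)).x;print('ring',q,np.degrees(np.arctan2(*(Q[:,:2]-q).T[::-1]))%60)
N=np.array([f(*c,.1333) for c in((401,62),(322,97),(468,118),(315,190))]);print(N.round(4))
n=least_squares(lambda q:np.hypot(*(N[:,:2]-q[:2]).T)-.0208,N[:,:2].mean(0)).x;print('nut',n,np.degrees(np.arctan2(*(N[:,:2]-n).T[::-1]))%60)
E
```

```text
stud [ 0.55098516 -0.06048404  0.155     ]
[[ 0.5299 -0.0582  0.2023]
 [ 0.5392 -0.0394  0.2023]
 [ 0.5612 -0.0398  0.2023]
 [ 0.5403 -0.0766  0.2023]
 [ 0.5615 -0.0754  0.2023]]
ring [ 0.55068322 -0.05767112] [ 1.51212466  2.17346851 59.53655921  1.21067121  1.39220451]
[[ 0.5713 -0.0623  0.1333]
 [ 0.5633 -0.0436  0.1333]
 [ 0.5593 -0.0788  0.1333]
 [ 0.5421 -0.0419  0.1333]]
nut [ 0.55067717 -0.06030934] [54.47340522 52.93096355 55.12897243 55.00635264]
```

The ring is 2.6 mm off the nut in y and about 6° short of matching. I'll correct both and lower onto the nut.

>>> drive_tool --increments '[{"grip":1.0,"tx":0.0,"ty":0.018,"tz":-0.03,"turn":-0.103},{"grip":1.0,"tx":0.0,"ty":0.018,"tz":-0.06,"turn":-0.103},{"grip":1.0,"tx":0.0,"ty":0.018,"tz":-0.09,"turn":-0.103},{"grip":1.0,"tx":0.0,"ty":0.018,"tz":-0.105,"turn":-0.103},{"grip":1.0,"tx":0.0,"ty":0.018,"tz":-0.11,"turn":-0.103},{"grip":1.0,"tx":0.0,"ty":0.018,"tz":-0.11,"turn":-0.103}]'

```text
clock: 6.6
position: [0.4609, -0.0542, 0.1411]
ee_rot: [-3.134, 0.135, -0.002]
force: [0.1, -0.1, -5.7]
width: 0.278
```

>>> drive_tool --increments '[{"grip":1.0,"tx":0.0,"ty":0.0,"tz":-0.01,"turn":0},{"grip":1.0,"tx":0.0,"ty":0.0,"tz":-0.02,"turn":0},{"grip":1.0,"tx":0.0,"ty":0.0,"tz":-0.025,"turn":0},{"grip":1.0,"tx":0.0,"ty":0.0,"tz":-0.025,"turn":0}]' --newtons 6

```text
clock: 7.0
position: [0.4611, -0.0541, 0.131]
ee_rot: [-3.134, 0.135, -0.002]
force: [0.5, 0.5, -4.1]
width: 0.282
```

```bash
python3 - <<'E'
from h import *
s=observe();print(s['position'],s['ee_rot'],s['force'],s['ft_torque'],s['width'])
E
```

```text
[ 0.46107453 -0.05409601  0.1310086 ] [-3.13433572e+00  1.34818984e-01 -1.96081295e-03] [ 0.49054561  0.45674276 -4.07619016] [ 0.22380443 -0.16352187  0.09480249] 0.28210854292951004
```

>>> drive_tool --increments '[{"grip":1.0,"tx":0.0,"ty":0.0,"tz":-0.01,"turn":0},{"grip":1.0,"tx":0.0,"ty":0.0,"tz":-0.02,"turn":0},{"grip":1.0,"tx":0.0,"ty":0.0,"tz":-0.025,"turn":0},{"grip":1.0,"tx":0.0,"ty":0.0,"tz":-0.025,"turn":0}]'

```text
clock: 7.4
position: [0.4607, -0.0542, 0.1207]
ee_rot: [-3.134, 0.135, -0.001]
force: [-1.1, -0.0, -3.5]
width: 0.282
```

```bash
python3 - <<'E'
from h import *
s=observe();print(s['position'],s['ee_rot'],s['force'],s['ft_torque'],s['width'])
save('wrist','w5.png',(150,0,490,250),2.3)
E
```

```text
[ 0.46073846 -0.05415522  0.12066094] [-3.13439275e+00  1.34861527e-01 -7.36959464e-04] [-1.05590905 -0.03604779 -3.53756519] [7.11682782e-02 1.55147619e-01 1.35153380e-04] 0.282341472939684
```

View pics/w5.png

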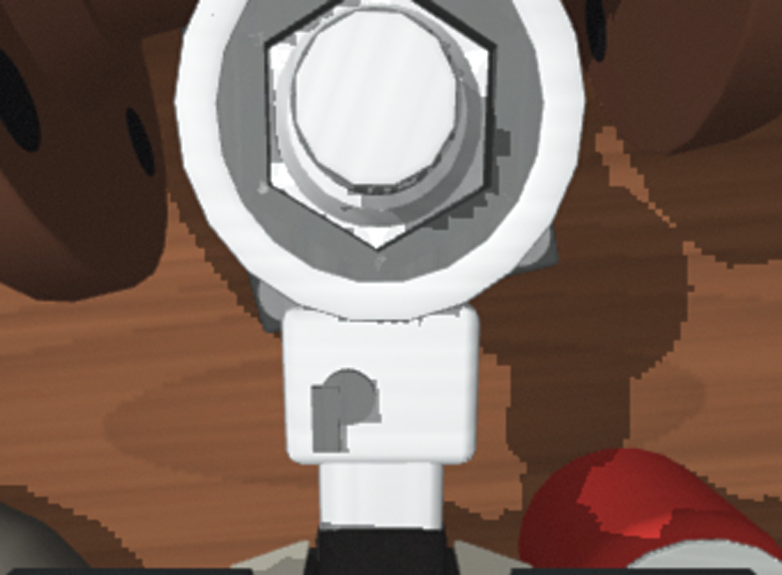

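Picture 10: the ring has dropped over the nut. The nut fills the hexagon around (380,100), the spanner is level, and the underside is at about 0.116 m. The nut is at about 1.25 rad, so roughly 215° remain. I'll tabulate arcs for the swings.

```bash
cat > arc.py <<'E'
from h import *
import sys
s=observe();p=s['position'];r=s['ee_rot'];y0=(np.degrees(2*np.arctan2(r[1],r[0]))+180)%360-180
C=np.array([.5507,-.0603])
print('yaw',y0,'pos',p,'F',s['force'],'M',s['ft_torque'],'w',s['width'],'r',np.hypot(*(C-p[:2])), 'q7',s['joints'][6])
z=float(sys.argv[1])
for a in map(float,sys.argv[2:]):
    f=np.radians(a+1); t=C-.0902*np.array([np.cos(f),np.sin(f)])
    d=np.r_[t-p[:2],z-p[2]]/.4
    print(a,d.round(3),round((a-y0)/60,3))
E
python3 arc.py .1202 -12 -19.5 -27 -34.5 -41
```

```text
yaw -4.9264741283731155 pos [ 0.46087245 -0.05415347  0.12080599] F [-0.42218896 -0.23315758 -4.01739671] M [-0.01417236  0.20993112 -0.01180294] w 0.28238478112334 r 0.0900375944374185 q7 -1.7713707028575825
-12.0 [ 0.003  0.028 -0.002] -0.118
-19.5 [ 0.011  0.056 -0.002] -0.243
-27.0 [ 0.022  0.083 -0.002] -0.368
-34.5 [ 0.037  0.109 -0.002] -0.493
-41.0 [ 0.052  0.13  -0.002] -0.601
```

>>> drive_tool --increments '[{"grip":1.0,"tx":0.0,"ty":0.0,"tz":0,"turn":0},{"grip":1.0,"tx":0.003,"ty":0.028,"tz":-0.002,"turn":-0.118},{"grip":1.0,"tx":0.011,"ty":0.056,"tz":-0.002,"turn":-0.243},{"grip":1.0,"tx":0.022,"ty":0.083,"tz":-0.002,"turn":-0.368},{"grip":1.0,"tx":0.037,"ty":0.109,"tz":-0.002,"turn":-0.493},{"grip":1.0,"tx":0.052,"ty":0.13,"tz":-0.002,"turn":-0.601},{"grip":1.0,"tx":0.052,"ty":0.13,"tz":-0.002,"turn":-0.601}]' --newtons 25

```text
clock: 8.15
position: [0.4824, -0.0015, 0.1202]
ee_rot: [-2.939, 1.099, -0.004]
force: [-0.4, -0.5, -2.9]
width: 0.278
```

```bash
python3 arc.py .1202 -34 -26 -18 -10 -2 6 14 22 30 38 45 50
```

```text
yaw -40.99636348707071 pos [ 0.48235856 -0.00146931  0.12018875] F [-0.36462471 -0.50073381 -2.85813637] M [ 0.00189488 -0.01687254  0.21483589] w 0.27826624748908424 r 0.0901754013557149 q7 -2.4551358808008303
-34.0 [-0.018 -0.024  0.   ] 0.117
-26.0 [-0.034 -0.052  0.   ] 0.25
-18.0 [-0.045 -0.081  0.   ] 0.383
-10.0 [-0.052 -0.112  0.   ] 0.517
-2.0 [-0.055 -0.143  0.   ] 0.65
6.0 [-0.053 -0.175  0.   ] 0.783
14.0 [-0.047 -0.205  0.   ] 0.917
22.0 [-0.037 -0.235  0.   ] 1.05
30.0 [-0.022 -0.263  0.   ] 1.183
38.0 [-0.004 -0.289  0.   ] 1.317
45.0 [ 0.014 -0.309  0.   ] 1.433
50.0 [ 0.029 -0.322  0.   ] 1.517
```

>>> drive_tool --increments '[{"grip":1.0,"tx":-0.018,"ty":-0.024,"tz":0,"turn":0.117},{"grip":1.0,"tx":-0.034,"ty":-0.052,"tz":0,"turn":0.25},{"grip":1.0,"tx":-0.045,"ty":-0.081,"tz":0,"turn":0.383},{"grip":1.0,"tx":-0.052,"ty":-0.112,"tz":0,"turn":0.517},{"grip":1.0,"tx":-0.055,"ty":-0.143,"tz":0,"turn":0.65},{"grip":1.0,"tx":-0.053,"ty":-0.175,"tz":0,"turn":0.783},{"grip":1.0,"tx":-0.047,"ty":-0.205,"tz":0,"turn":0.917}]'

```text
clock: 8.85
position: [0.4631, -0.0845, 0.1203]
ee_rot: [-3.112, -0.397, -0.001]
force: [0.6, 0.0, -3.7]
width: 0.286
```

```bash
python3 arc.py .1202 22 30 38 45 50
```

```text
yaw 14.532315997235855 pos [ 0.46309942 -0.08445984  0.12029093] F [ 0.55870111  0.04960926 -3.71840022] M [-0.04710391 -0.27180677 -0.11575061] w 0.2864197465006924 r 0.09087111508453417 q7 -1.4011175645649405
22.0 [ 0.011 -0.028 -0.   ] 0.124
30.0 [ 0.026 -0.056 -0.   ] 0.258
38.0 [ 0.044 -0.082 -0.   ] 0.391
45.0 [ 0.062 -0.102 -0.   ] 0.508
50.0 [ 0.077 -0.115 -0.   ] 0.591
```

>>> drive_tool --increments '[{"grip":1.0,"tx":0.011,"ty":-0.028,"tz":0,"turn":0.124},{"grip":1.0,"tx":0.026,"ty":-0.056,"tz":0,"turn":0.258},{"grip":1.0,"tx":0.044,"ty":-0.082,"tz":0,"turn":0.391},{"grip":1.0,"tx":0.062,"ty":-0.102,"tz":0,"turn":0.508},{"grip":1.0,"tx":0.077,"ty":-0.115,"tz":0,"turn":0.591},{"grip":1.0,"tx":0.077,"ty":-0.115,"tz":0,"turn":0.591}]'

```text
clock: 9.45
position: [0.4936, -0.132, 0.1201]
ee_rot: [-2.842, -1.329, 0.002]
force: [-1.7, -0.9, -2.5]
width: 0.283
```

```bash
python3 arc.py .1198 42.5 35 27.5 20 12.5 5 -2.5 -9; python3 - <<'E'
from h import *
save('wrist','w6.png',(150,0,490,250),2.3)
E
```

```text
yaw 50.12471912429004 pos [ 0.49362946 -0.13199843  0.12009702] F [-1.66936565 -0.8777661  -2.50219451] M [-0.3009826   0.24230802  0.0462394 ] w 0.2832046840008835 r 0.09163902590921026 q7 -0.771213331786737
42.5 [-0.021  0.024 -0.001] -0.127
35.0 [-0.04   0.047 -0.001] -0.252
27.5 [-0.055  0.072 -0.001] -0.377
20.0 [-0.068  0.098 -0.001] -0.502
12.5 [-0.077  0.127 -0.001] -0.627
5.0 [-0.082  0.156 -0.001] -0.752
-2.5 [-0.083  0.185 -0.001] -0.877
-9.0 [-0.081  0.211 -0.001] -0.985
```

View pics/w6.png

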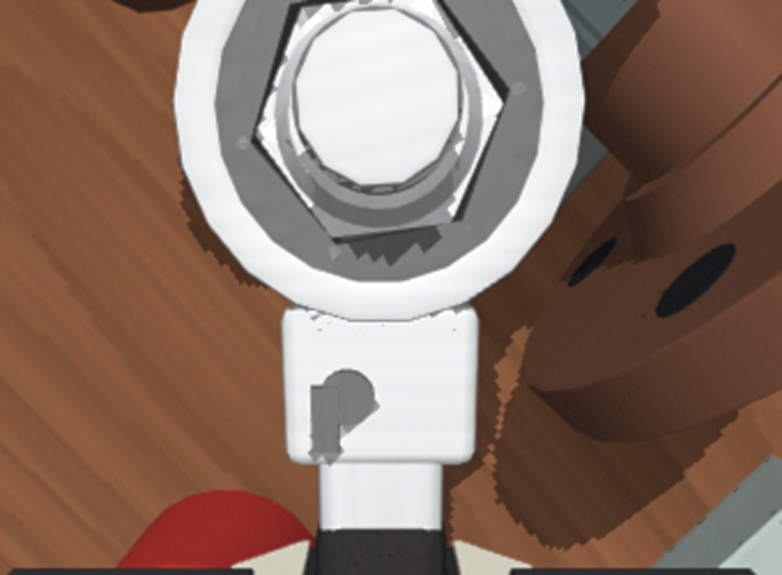

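Picture 11: still seated. The vertices at (258,130) and (507,90) show that the nut turned about 26°, to about 1.70 rad, so about 189° remain. Next is a full forward swing.

>>> drive_tool --increments '[{"grip":1.0,"tx":-0.021,"ty":0.024,"tz":-0.001,"turn":-0.127},{"grip":1.0,"tx":-0.04,"ty":0.047,"tz":-0.001,"turn":-0.252},{"grip":1.0,"tx":-0.055,"ty":0.072,"tz":-0.001,"turn":-0.377},{"grip":1.0,"tx":-0.068,"ty":0.098,"tz":-0.001,"turn":-0.502},{"grip":1.0,"tx":-0.077,"ty":0.127,"tz":-0.001,"turn":-0.627},{"grip":1.0,"tx":-0.082,"ty":0.156,"tz":-0.001,"turn":-0.752},{"grip":1.0,"tx":-0.083,"ty":0.185,"tz":-0.001,"turn":-0.877},{"grip":1.0,"tx":-0.081,"ty":0.211,"tz":-0.001,"turn":-0.985}]'

```text
clock: 10.3
position: [0.4612, -0.0469, 0.1201]
ee_rot: [-3.126, 0.26, -0.005]
force: [3.5, -3.1, -5.3]
width: 0.278
```

```bash
python3 arc.py .1198 -16 -23.5 -31 -38 -42
```

```text
yaw -9.516548160883076 pos [ 0.46124969 -0.04687597  0.12012526] F [ 3.47061775 -3.09097159 -5.31974385] M [-0.77294239 -0.86702864  0.25615018] w 0.278349972454176 r 0.09045198718151466 q7 -1.8585796014488811
-16.0 [ 0.006  0.025 -0.001] -0.108
-23.5 [ 0.015  0.053 -0.001] -0.233
-31.0 [ 0.028  0.079 -0.001] -0.358
-38.0 [ 0.044  0.102 -0.001] -0.475
-42.0 [ 0.053  0.114 -0.001] -0.541
```

>>> drive_tool --increments '[{"grip":1.0,"tx":0.006,"ty":0.025,"tz":-0.001,"turn":-0.108},{"grip":1.0,"tx":0.015,"ty":0.053,"tz":-0.001,"turn":-0.233},{"grip":1.0,"tx":0.028,"ty":0.079,"tz":-0.001,"turn":-0.358},{"grip":1.0,"tx":0.044,"ty":0.102,"tz":-0.001,"turn":-0.475},{"grip":1.0,"tx":0.053,"ty":0.114,"tz":-0.001,"turn":-0.541},{"grip":1.0,"tx":0.053,"ty":0.114,"tz":-0.001,"turn":-0.541}]'

```text
clock: 10.9
position: [0.4831, -0.0005, 0.12]
ee_rot: [-2.929, 1.124, -0.01]
force: [2.8, -0.7, -4.2]
width: 0.281
```

```bash
python3 arc.py .1198 -34 -26 -18 -10 -2 6 14
```

```text
yaw -41.98600301424665 pos [ 0.48313953 -0.00054558  0.12001234] F [ 2.76765191 -0.72328503 -4.19804751] M [-0.0969358  -0.52087912  0.36885715] w 0.28140913394397976 r 0.09019427379907081 q7 -2.4730924833316332
-34.0 [-0.02  -0.027 -0.001] 0.133
-26.0 [-0.035 -0.054 -0.001] 0.266
-18.0 [-0.047 -0.083 -0.001] 0.4
-10.0 [-0.054 -0.114 -0.001] 0.533
-2.0 [-0.057 -0.145 -0.001] 0.666
6.0 [-0.055 -0.177 -0.001] 0.8
14.0 [-0.049 -0.208 -0.001] 0.933
```

>>> drive_tool --increments '[{"grip":1.0,"tx":-0.02,"ty":-0.027,"tz":0,"turn":0.133},{"grip":1.0,"tx":-0.035,"ty":-0.054,"tz":0,"turn":0.266},{"grip":1.0,"tx":-0.047,"ty":-0.083,"tz":0,"turn":0.4},{"grip":1.0,"tx":-0.054,"ty":-0.114,"tz":0,"turn":0.533},{"grip":1.0,"tx":-0.057,"ty":-0.145,"tz":0,"turn":0.666},{"grip":1.0,"tx":-0.055,"ty":-0.177,"tz":0,"turn":0.8},{"grip":1.0,"tx":-0.049,"ty":-0.208,"tz":0,"turn":0.933}]'

```text
clock: 11.6
position: [0.463, -0.0843, 0.1202]
ee_rot: [-3.11, -0.393, -0.006]
force: [3.5, 0.4, -4.4]
width: 0.279
```

```bash
python3 arc.py .1198 22 30 38 45 50
```

```text
yaw 14.400779129370562 pos [ 0.46303153 -0.08427854  0.12017274] F [ 3.50799008  0.39664817 -4.42527707] M [ 0.04798525 -0.61450002 -0.10796145] w 0.27940896976914237 r 0.09088856550507869 q7 -1.3981302561855653
22.0 [ 0.012 -0.028 -0.001] 0.127
30.0 [ 0.026 -0.056 -0.001] 0.26
38.0 [ 0.044 -0.082 -0.001] 0.393
45.0 [ 0.063 -0.102 -0.001] 0.51
50.0 [ 0.077 -0.115 -0.001] 0.593
```

>>> drive_tool --increments '[{"grip":1.0,"tx":0.012,"ty":-0.028,"tz":0,"turn":0.127},{"grip":1.0,"tx":0.026,"ty":-0.056,"tz":0,"turn":0.26},{"grip":1.0,"tx":0.044,"ty":-0.082,"tz":0,"turn":0.393},{"grip":1.0,"tx":0.063,"ty":-0.102,"tz":0,"turn":0.51},{"grip":1.0,"tx":0.077,"ty":-0.115,"tz":0,"turn":0.593},{"grip":1.0,"tx":0.077,"ty":-0.115,"tz":0,"turn":0.593}]'

```text
clock: 12.2
position: [0.4932, -0.1316, 0.1199]
ee_rot: [-2.84, -1.325, -0.002]
force: [-1.8, -1.9, -3.6]
width: 0.282
```

```bash
python3 arc.py .1195 42.5 35 27.5 20 12.5 5 -2.5 -9
```

```text
yaw 50.019330360613594 pos [ 0.49322314 -0.1315987   0.11992895] F [-1.82629783 -1.90359464 -3.58675515] M [-0.69543673  0.2168461  -0.08093451] w 0.2820426788162752 r 0.0915810788964811 q7 -0.7668904427396809
42.5 [-0.02   0.023 -0.001] -0.125
35.0 [-0.039  0.046 -0.001] -0.25
27.5 [-0.054  0.071 -0.001] -0.375
20.0 [-0.067  0.097 -0.001] -0.5
12.5 [-0.076  0.126 -0.001] -0.625
5.0 [-0.081  0.155 -0.001] -0.75
-2.5 [-0.082  0.184 -0.001] -0.875
-9.0 [-0.08   0.21  -0.001] -0.984
```

>>> drive_tool --increments '[{"grip":1.0,"tx":-0.02,"ty":0.023,"tz":-0.001,"turn":-0.125},{"grip":1.0,"tx":-0.039,"ty":0.046,"tz":-0.001,"turn":-0.25},{"grip":1.0,"tx":-0.054,"ty":0.071,"tz":-0.001,"turn":-0.375},{"grip":1.0,"tx":-0.067,"ty":0.097,"tz":-0.001,"turn":-0.5},{"grip":1.0,"tx":-0.076,"ty":0.126,"tz":-0.001,"turn":-0.625},{"grip":1.0,"tx":-0.081,"ty":0.155,"tz":-0.001,"turn":-0.75},{"grip":1.0,"tx":-0.082,"ty":0.184,"tz":-0.001,"turn":-0.875},{"grip":1.0,"tx":-0.08,"ty":0.21,"tz":-0.001,"turn":-0.984}]'

```text
clock: 13.0
position: [0.4613, -0.0471, 0.1199]
ee_rot: [-3.125, 0.257, -0.01]
force: [5.7, -3.7, -6.6]
width: 0.284
```

```bash
python3 arc.py .1195 -16 -23.5 -31 -38 -42
```

```text
yaw -9.400915993689523 pos [ 0.46126952 -0.04705822  0.11990358] F [ 5.6668612  -3.72543622 -6.60643313] M [-0.71808526 -0.87633398  0.29481156] w 0.2839245694160579 r 0.09040550574363918 q7 -1.8529593790657344
-16.0 [ 0.006  0.025 -0.001] -0.11
-23.5 [ 0.015  0.053 -0.001] -0.235
-31.0 [ 0.028  0.08  -0.001] -0.36
-38.0 [ 0.043  0.103 -0.001] -0.477
-42.0 [ 0.053  0.115 -0.001] -0.543
```

>>> drive_tool --increments '[{"grip":1.0,"tx":0.006,"ty":0.025,"tz":-0.001,"turn":-0.11},{"grip":1.0,"tx":0.015,"ty":0.053,"tz":-0.001,"turn":-0.235},{"grip":1.0,"tx":0.028,"ty":0.08,"tz":-0.001,"turn":-0.36},{"grip":1.0,"tx":0.043,"ty":0.103,"tz":-0.001,"turn":-0.477},{"grip":1.0,"tx":0.053,"ty":0.115,"tz":-0.001,"turn":-0.543},{"grip":1.0,"tx":0.053,"ty":0.115,"tz":-0.001,"turn":-0.543}]'

```text
clock: 13.6
position: [0.4832, -0.0004, 0.1198]
ee_rot: [-2.927, 1.128, -0.016]
force: [4.0, -3.5, -5.2]
width: 0.278
```

```bash
python3 arc.py .1195 -34 -26 -18 -10 -2 6 14
```

```text
yaw -42.149009995165216 pos [ 4.83178830e-01 -3.96870309e-04  1.19817070e-01] F [ 4.03763247 -3.52476314 -5.23351187] M [-0.53540014 -0.68242356  0.41179988] w 0.2776770748781912 r 0.0902634663777229 q7 -2.4763673007933913
-34.0 [-0.02  -0.027 -0.001] 0.136
-26.0 [-0.036 -0.054 -0.001] 0.269
-18.0 [-0.047 -0.084 -0.001] 0.402
-10.0 [-0.054 -0.114 -0.001] 0.536
-2.0 [-0.057 -0.146 -0.001] 0.669
6.0 [-0.055 -0.177 -0.001] 0.802
14.0 [-0.049 -0.208 -0.001] 0.936
```

>>> drive_tool --increments '[{"grip":1.0,"tx":-0.02,"ty":-0.027,"tz":0,"turn":0.136},{"grip":1.0,"tx":-0.036,"ty":-0.054,"tz":0,"turn":0.269},{"grip":1.0,"tx":-0.047,"ty":-0.084,"tz":0,"turn":0.402},{"grip":1.0,"tx":-0.054,"ty":-0.114,"tz":0,"turn":0.536},{"grip":1.0,"tx":-0.057,"ty":-0.146,"tz":0,"turn":0.669},{"grip":1.0,"tx":-0.055,"ty":-0.177,"tz":0,"turn":0.802},{"grip":1.0,"tx":-0.049,"ty":-0.208,"tz":0,"turn":0.936}]'

```text
clock: 14.3
position: [0.4629, -0.0838, 0.12]
ee_rot: [-3.108, -0.388, -0.011]
force: [2.4, -1.6, -5.6]
width: 0.276
```

>>> drive_tool --increments '[{"grip":1.0,"tx":0.012,"ty":-0.028,"tz":0,"turn":0.127},{"grip":1.0,"tx":0.026,"ty":-0.056,"tz":0,"turn":0.26},{"grip":1.0,"tx":0.044,"ty":-0.082,"tz":0,"turn":0.393},{"grip":1.0,"tx":0.063,"ty":-0.102,"tz":0,"turn":0.51},{"grip":1.0,"tx":0.075,"ty":-0.113,"tz":0,"turn":0.58},{"grip":1.0,"tx":0.075,"ty":-0.113,"tz":0,"turn":0.58}]'

```text
clock: 14.9
position: [0.4919, -0.1303, 0.1196]
ee_rot: [-2.85, -1.296, -0.004]
force: [-2.0, -4.6, -4.9]
width: 0.28
```

```bash
python3 arc.py .1193 45 40 35 30 25 20 15 10 5 0 -5 -9;  python3 - <<'E'
from h import *
save('wrist','w7.png',(150,0,490,250),2.3)
E
```

```text
yaw 48.903115536633436 pos [ 0.49189478 -0.13030752  0.1196427 ] F [-2.03610982 -4.57169695 -4.93823727] M [-1.19376493  0.409373   -0.17890867] w 0.2796060083692084 r 0.09142815141948332 q7 -0.7797013435355021
45.0 [-0.01   0.013 -0.001] -0.065
40.0 [-0.023  0.027 -0.001] -0.148
35.0 [-0.035  0.042 -0.001] -0.232
30.0 [-0.046  0.059 -0.001] -0.315
25.0 [-0.056  0.076 -0.001] -0.398
20.0 [-0.064  0.094 -0.001] -0.482
15.0 [-0.07   0.113 -0.001] -0.565
10.0 [-0.074  0.132 -0.001] -0.648
5.0 [-0.077  0.151 -0.001] -0.732
0.0 [-0.078  0.171 -0.001] -0.815
-5.0 [-0.078  0.191 -0.001] -0.898
-9.0 [-0.076  0.206 -0.001] -0.965
```

View pics/w7.png

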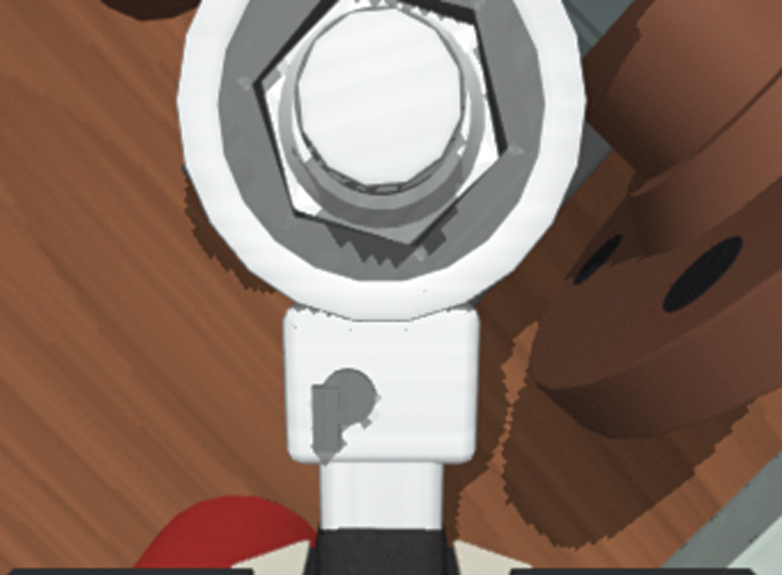

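Picture 12: the vertices at (258,83) and (507,150) put the nut at about 4.24 rad, so about 44° remain, plus up to 20° lost. The stop should come near yaw -14°.

>>> drive_tool --increments '[{"grip":1.0,"tx":-0.01,"ty":0.013,"tz":-0.001,"turn":-0.065},{"grip":1.0,"tx":-0.023,"ty":0.027,"tz":-0.001,"turn":-0.148},{"grip":1.0,"tx":-0.035,"ty":0.042,"tz":-0.001,"turn":-0.232},{"grip":1.0,"tx":-0.046,"ty":0.059,"tz":-0.001,"turn":-0.315},{"grip":1.0,"tx":-0.056,"ty":0.076,"tz":-0.001,"turn":-0.398},{"grip":1.0,"tx":-0.064,"ty":0.094,"tz":-0.001,"turn":-0.482},{"grip":1.0,"tx":-0.07,"ty":0.113,"tz":-0.001,"turn":-0.565},{"grip":1.0,"tx":-0.074,"ty":0.132,"tz":-0.001,"turn":-0.648},{"grip":1.0,"tx":-0.077,"ty":0.151,"tz":-0.001,"turn":-0.732},{"grip":1.0,"tx":-0.078,"ty":0.171,"tz":-0.001,"turn":-0.815},{"grip":1.0,"tx":-0.078,"ty":0.171,"tz":-0.001,"turn":-0.815}]' --newtons 30

```text
clock: 16.05
position: [0.4602, -0.0608, 0.1195]
ee_rot: [-3.133, 0.009, -0.012]
force: [2.3, -5.6, -5.6]
width: 0.281
```

```bash
python3 arc.py .1193 -2 -4 -6 -8 -10 -12 -14 -16 -18 -20
```

```text
yaw -0.3215326880917928 pos [ 0.46024896 -0.06075024  0.11953889] F [ 2.34190525 -5.56100898 -5.61582849] M [-1.26564589 -0.22560379 -0.13035081] w 0.28149445275315144 r 0.09045216451070032 q7 -1.6736884631590756
-2.0 [ 0.001  0.005 -0.001] -0.028
-4.0 [ 0.001  0.013 -0.001] -0.061
-6.0 [ 0.001  0.021 -0.001] -0.095
-8.0 [ 0.002  0.029 -0.001] -0.128
-10.0 [ 0.003  0.036 -0.001] -0.161
-12.0 [ 0.005  0.044 -0.001] -0.195
-14.0 [ 0.006  0.052 -0.001] -0.228
-16.0 [ 0.008  0.059 -0.001] -0.261
-18.0 [ 0.01   0.067 -0.001] -0.295
-20.0 [ 0.013  0.075 -0.001] -0.328
```

>>> drive_tool --increments '[{"grip":1.0,"tx":0.001,"ty":0.005,"tz":-0.001,"turn":-0.028},{"grip":1.0,"tx":0.001,"ty":0.013,"tz":-0.001,"turn":-0.061},{"grip":1.0,"tx":0.001,"ty":0.021,"tz":-0.001,"turn":-0.095},{"grip":1.0,"tx":0.002,"ty":0.029,"tz":-0.001,"turn":-0.128},{"grip":1.0,"tx":0.003,"ty":0.036,"tz":-0.001,"turn":-0.161}]'

```text
clock: 16.55
position: [0.4615, -0.046, 0.1194]
ee_rot: [-3.122, 0.276, -0.015]
force: [2.2, -3.4, -5.1]
width: 0.28
```

>>> drive_tool --increments '[{"grip":1.0,"tx":0.002,"ty":0.008,"tz":0,"turn":-0.034},{"grip":1.0,"tx":0.003,"ty":0.016,"tz":0,"turn":-0.067},{"grip":1.0,"tx":0.003,"ty":0.016,"tz":0,"turn":-0.067}]'

```text
clock: 16.85
position: [0.4627, -0.04, 0.1196]
ee_rot: [-3.111, 0.387, -0.018]
force: [2.9, -6.9, -6.1]
width: 0.277
```

```bash
python3 arc.py .1193 -14 -16 -18 -20 -22 -24 -26
```

```text
yaw -14.18181050435362 pos [ 0.46266966 -0.03998262  0.11960622] F [ 2.85847316 -6.88457285 -6.09005902] M [-1.4121425  -0.354683    0.44002405] w 0.27748246533827214 r 0.0903445460852333 q7 -1.9435496347038073
-14.0 [ 0.    -0.    -0.001] 0.003
-16.0 [ 0.002  0.008 -0.001] -0.03
-18.0 [ 0.004  0.015 -0.001] -0.064
-20.0 [ 0.007  0.023 -0.001] -0.097
-22.0 [ 0.01   0.03  -0.001] -0.13
-24.0 [ 0.013  0.037 -0.001] -0.164
-26.0 [ 0.016  0.045 -0.001] -0.197
```

>>> drive_tool --increments '[{"grip":1.0,"tx":0.002,"ty":0.008,"tz":0,"turn":-0.03},{"grip":1.0,"tx":0.004,"ty":0.015,"tz":0,"turn":-0.064},{"grip":1.0,"tx":0.004,"ty":0.015,"tz":0,"turn":-0.064}]'

```text
clock: 17.15
position: [0.464, -0.0349, 0.1197]
ee_rot: [-3.098, 0.493, -0.019]
force: [1.2, -8.4, -5.1]
width: 0.277
```

```bash
python3 arc.py .1193 -18 -20 -22 -24 -26
```

```text
yaw -18.082727097913676 pos [ 0.46402479 -0.03493354  0.11972821] F [ 1.23065931 -8.351305   -5.05110793] M [-1.88185416 -0.30090963  0.80478072] w 0.2773636606340681 r 0.0903108519919802 q7 -2.020617656244116
-18.0 [ 0.001  0.003 -0.001] 0.001
-20.0 [ 0.003  0.01  -0.001] -0.032
-22.0 [ 0.006  0.017 -0.001] -0.065
-24.0 [ 0.009  0.025 -0.001] -0.099
-26.0 [ 0.012  0.032 -0.001] -0.132
```

>>> drive_tool --increments '[{"grip":1.0,"tx":0.003,"ty":0.01,"tz":0,"turn":-0.032},{"grip":1.0,"tx":0.006,"ty":0.017,"tz":0,"turn":-0.065},{"grip":1.0,"tx":0.006,"ty":0.017,"tz":0,"turn":-0.065}]'

```text
clock: 17.45
position: [0.4657, -0.0301, 0.1197]
ee_rot: [-3.082, 0.601, -0.02]
force: [1.5, -11.7, -4.4]
width: 0.281
```

```bash
python3 arc.py .1193 -20 -22 -24 -26 -28 -30
```

```text
yaw -22.06322012778378 pos [ 0.46566428 -0.03009082  0.11972732] F [  1.46520497 -11.71680681  -4.38193915] M [-2.63520681 -0.10991506  0.9224237 ] w 0.2811484089385742 r 0.09024227199328132 q7 -2.1002713698398834
-20.0 [-0.001 -0.002 -0.001] 0.034
-22.0 [ 0.002  0.005 -0.001] 0.001
-24.0 [ 0.005  0.013 -0.001] -0.032
-26.0 [ 0.008  0.02  -0.001] -0.066
-28.0 [ 0.012  0.027 -0.001] -0.099
-30.0 [ 0.015  0.034 -0.001] -0.132
```

>>> drive_tool --increments '[{"grip":1.0,"tx":0.005,"ty":0.013,"tz":0,"turn":-0.02},{"grip":1.0,"tx":0.008,"ty":0.02,"tz":0,"turn":-0.04},{"grip":1.0,"tx":0.008,"ty":0.02,"tz":0,"turn":-0.04}]'

```text
clock: 17.75
position: [0.4684, -0.0222, 0.1198]
ee_rot: [-3.069, 0.669, -0.02]
force: [1.4, -6.5, -5.6]
width: 0.279
```

```bash
python3 arc.py .1193 -24 -26 -28 -30
```

```text
yaw -24.594945341462108 pos [ 0.46838553 -0.02222749  0.11975477] F [ 1.36259177 -6.47108644 -5.55314383] M [-1.19544877 -0.04638258 -0.49588782] w 0.27913886209232136 r 0.09069281943760711 q7 -2.1593910068810613
-24.0 [-0.002 -0.007 -0.001] 0.01
-26.0 [ 0.001  0.    -0.001] -0.023
-28.0 [ 0.005  0.007 -0.001] -0.057
-30.0 [ 0.009  0.014 -0.001] -0.09
```

>>> drive_tool --increments '[{"grip":1.0,"tx":0.005,"ty":0.009,"tz":0,"turn":-0.057},{"grip":1.0,"tx":0.009,"ty":0.016,"tz":0,"turn":-0.09},{"grip":1.0,"tx":0.009,"ty":0.016,"tz":0,"turn":-0.09}]'

```text
clock: 18.05
position: [0.472, -0.0156, 0.1199]
ee_rot: [-3.034, 0.815, -0.021]
force: [1.8, -4.9, -5.6]
width: 0.281
```

```bash
python3 arc.py .1193 -30 -32 -34 -36 -38 -40
```

```text
yaw -30.061395513316427 pos [ 0.47195726 -0.01556419  0.1198834 ] F [ 1.78112061 -4.8796496  -5.60519328] M [-0.88132099 -0.26238142 -0.2308785 ] w 0.2805213137296126 r 0.0905632994935293 q7 -2.261362024617412
-30.0 [-0.    -0.003 -0.001] 0.001
-32.0 [ 0.004  0.004 -0.001] -0.032
-34.0 [ 0.008  0.011 -0.001] -0.066
-36.0 [ 0.012  0.018 -0.001] -0.099
-38.0 [ 0.017  0.024 -0.001] -0.132
-40.0 [ 0.022  0.03  -0.001] -0.166
```

```bash
cat > hexa.py <<'E'
from h import *
def phase(im):
    g=cv2.GaussianBlur(cv2.cvtColor(im,cv2.COLOR_BGR2GRAY).astype(float),(0,0),1)
    gx=cv2.Sobel(g,cv2.CV_64F,1,0);gy=cv2.Sobel(g,cv2.CV_64F,0,1)
    v,u=np.mgrid[:400,:640];r=np.hypot(u-315.5,v-43.5)
    # vertices: radius ~ 55px, apothem ~ 48; outward gradient positive (dark->grey)
    rad=(gx*(u-315.5)+gy*(v-43.5))/np.maximum(r,1)
    m=(r>42)&(r<57)&(rad>0);a=np.arctan2(-gy,gx);w=np.hypot(gx,gy)**1.5*m
    s=(w*np.exp(6j*a)).sum();return (np.degrees(np.angle(s))/6)%60, abs(s)/w.sum()
if __name__=='__main__':
    for n in('w5','w6','w7'):print(n,phase(cv2.imread(f'pics/raw_{n}.png')))
    s=observe();r=s['ee_rot'];im=get_image('wrist')[:,:,::-1].copy();cv2.imwrite('pics/raw_now.png',im)
    print('now',phase(im),np.degrees(2*np.arctan2(r[1],r[0])))
E
python3 hexa.py
```

```text
w5 (np.float64(2.674192752354014), np.float64(0.1316781021037064))
w6 (np.float64(42.01254352820965), np.float64(0.14812919063201602))
w7 (np.float64(24.09952053449553), np.float64(0.19741998142502265))
now (np.float64(49.721783585242484), np.float64(0.2212226832828434)) 329.9386044866836
```

```bash
cat > hexb.py <<'E'
from h import *
c=camera_info('wrist');K=np.array([[c['fx'],0,c['cx']],[0,c['fy'],c['cy']],[0,0,1]]);Hi=np.linalg.inv(np.array(c['hand_eye']))
def fit(im):
    g=cv2.GaussianBlur(cv2.cvtColor(im,cv2.COLOR_BGR2GRAY).astype(np.float32),(0,0),.8)
    best=[]
    t=np.linspace(-.0095,.0095,25)
    def pr(P):
        q=(Hi[:3,:3]@P.T).T+Hi[:3,3];q=(K@q.T).T;return q[:,:2]/q[:,2:]
    for cx in np.arange(.087,.0941,.001):
     for cy in np.arange(-.003,.0031,.001):
      for a in np.arange(0,60,1.):
        th=np.radians(a+60*np.arange(6))[:,None]
        def line(ap):
            x=cx+ap*np.cos(th)-t*np.sin(th);y=cy+ap*np.sin(th)+t*np.cos(th)
            uv=pr(np.c_[x.ravel(),y.ravel(),np.full(x.size,-.0167)]).astype(np.float32)
            return cv2.remap(g,uv[:,0].reshape(1,-1),uv[:,1].reshape(1,-1),cv2.INTER_LINEAR)[0]
        o=line(.0198);i=line(.0181)
        best.append((np.clip(o-i,-40,40).mean(),a,cx,cy))
    best.sort(reverse=True);return best[:3]
if __name__=='__main__':
    for n in('w5','w6','w7','now'):
        for b in fit(cv2.imread(f'pics/raw_{n}.png')):print(n,np.round(b,4))
E
python3 hexb.py
```

```text
w5 [ 1.86014e+01  3.00000e+01  9.00000e-02 -1.00000e-03]
w5 [ 1.83659e+01  3.10000e+01  9.00000e-02 -1.00000e-03]
w5 [ 1.70581e+01  3.20000e+01  9.00000e-02 -1.00000e-03]
w6 [ 1.84721e+01  5.30000e+01  9.00000e-02 -1.00000e-03]
w6 [ 1.83469e+01  5.40000e+01  9.00000e-02 -1.00000e-03]
w6 [ 1.76807e+01  5.20000e+01  9.00000e-02 -1.00000e-03]
w7 [17.4446 17.      0.089   0.    ]
w7 [16.8797 16.      0.089   0.    ]
w7 [16.5761 18.      0.089   0.    ]
now [ 2.36471e+01  4.00000e+01  9.00000e-02 -1.00000e-03]
now [ 2.31583e+01  4.10000e+01  9.00000e-02 -1.00000e-03]
now [ 2.28649e+01  3.90000e+01  9.00000e-02 -1.00000e-03]
```

The fit works on the earlier pictures, agreeing within about 2.5°. It puts the ring's hexagon near 5.0 rad, minus a few degrees of play. I'll push on until it comes up hard.

>>> drive_tool --increments '[{"grip":1.0,"tx":0.004,"ty":0.007,"tz":0,"turn":-0.032},{"grip":1.0,"tx":0.008,"ty":0.014,"tz":0,"turn":-0.066},{"grip":1.0,"tx":0.008,"ty":0.014,"tz":0,"turn":-0.066}]'

```text
clock: 18.4
position: [0.4751, -0.0106, 0.1199]
ee_rot: [3.004, -0.919, 0.022]
force: [1.6, -6.2, -4.7]
width: 0.279
```

```bash
python3 arc.py .1193 -34 -36 -38 -40 -42 -44
```

```text
yaw -34.02382614443701 pos [ 0.47511134 -0.01062486  0.11993061] F [ 1.57738753 -6.16420402 -4.72176971] M [-1.35201257 -0.31386035 -0.12669016] w 0.2791027441929557 r 0.09045034112513675 q7 -2.3365914220890915
-34.0 [-0.    -0.001 -0.002] 0.0
-36.0 [ 0.004  0.005 -0.002] -0.033
-38.0 [ 0.009  0.012 -0.002] -0.066
-40.0 [ 0.014  0.018 -0.002] -0.1
-42.0 [ 0.019  0.024 -0.002] -0.133
-44.0 [ 0.024  0.03  -0.002] -0.166
```

>>> drive_tool --increments '[{"grip":1.0,"tx":0.005,"ty":0.007,"tz":0,"turn":-0.033},{"grip":1.0,"tx":0.01,"ty":0.014,"tz":0,"turn":-0.066},{"grip":1.0,"tx":0.015,"ty":0.021,"tz":0,"turn":-0.1},{"grip":1.0,"tx":0.015,"ty":0.021,"tz":0,"turn":-0.1}]'

```text
clock: 18.8
position: [0.4801, -0.0037, 0.1197]
ee_rot: [2.948, -1.075, 0.021]
force: [-0.9, -10.1, -4.6]
width: 0.283
```

```bash
python3 arc.py .1193 -40 -42 -44 -46; python3 - <<'E'
from hexb import *
im=get_image('wrist')[:,:,::-1].copy()
for b in fit(im):print(np.round(b,4))
E
```

```text
yaw -40.06369707241666 pos [ 0.48008998 -0.00365443  0.11967543] F [ -0.93639863 -10.072262    -4.62256394] M [-2.03941443  0.16638205  0.41966414] w 0.2834227354536655 r 0.09052345237881984 q7 -2.450318630231935
-40.0 [ 0.001  0.    -0.001] 0.001
-42.0 [ 0.006  0.006 -0.001] -0.032
-44.0 [ 0.012  0.012 -0.001] -0.066
-46.0 [ 0.017  0.018 -0.001] -0.099
[ 2.13656e+01  3.30000e+01  9.00000e-02 -2.00000e-03]
[ 2.12861e+01  3.40000e+01  9.00000e-02 -2.00000e-03]
[ 2.1173e+01  3.2000e+01  9.0000e-02 -2.0000e-03]
```

The ring moved only 3° over the last 10° of handle, and the force rose to about 10 N. That suggests the nut is tight with the ratchet yielding. To confirm, I'll swing back about 55° and drive forward again.

>>> drive_tool --increments '[{"grip":1.0,"tx":-0.017,"ty":-0.026,"tz":0,"turn":0.117},{"grip":1.0,"tx":-0.031,"ty":-0.053,"tz":0,"turn":0.25},{"grip":1.0,"tx":-0.042,"ty":-0.083,"tz":0,"turn":0.383},{"grip":1.0,"tx":-0.049,"ty":-0.113,"tz":0,"turn":0.517},{"grip":1.0,"tx":-0.052,"ty":-0.145,"tz":0,"turn":0.65},{"grip":1.0,"tx":-0.05,"ty":-0.176,"tz":0,"turn":0.783},{"grip":1.0,"tx":-0.044,"ty":-0.207,"tz":0,"turn":0.917},{"grip":1.0,"tx":-0.044,"ty":-0.207,"tz":0,"turn":0.917}]'

```text
clock: 19.65
position: [0.4629, -0.0871, 0.1199]
ee_rot: [-3.111, -0.414, -0.023]
force: [1.4, 1.9, -4.3]
width: 0.277
```

```bash
python3 arc.py .1193 10 5 0 -4 -8 -12 -16; python3 - <<'E'
from hexb import *
im=get_image('wrist')[:,:,::-1].copy()
for b in fit(im):print(np.round(b,4))
E
```

```text
yaw 15.155257864540374 pos [ 0.4629402  -0.08712618  0.1198981 ] F [ 1.4386379   1.90127894 -4.34760085] M [ 0.21922608 -0.06432221  0.02216099] w 0.2767409362755401 r 0.09176833197920146 q7 -1.3784402890223877
10.0 [-0.002  0.024 -0.001] -0.086
5.0 [-0.005  0.043 -0.001] -0.169
0.0 [-0.006  0.063 -0.001] -0.253
-4.0 [-0.006  0.079 -0.001] -0.319
-8.0 [-0.004  0.095 -0.001] -0.386
-12.0 [-0.002  0.11  -0.001] -0.453
-16.0 [ 0.002  0.125 -0.001] -0.519
[ 2.35698e+01  2.30000e+01  9.10000e-02 -3.00000e-03]
[ 2.30566e+01  2.40000e+01  9.10000e-02 -3.00000e-03]
[ 2.24241e+01  2.50000e+01  9.10000e-02 -3.00000e-03]
```

>>> drive_tool --increments '[{"grip":1.0,"tx":-0.002,"ty":0.024,"tz":0,"turn":-0.086},{"grip":1.0,"tx":-0.005,"ty":0.043,"tz":0,"turn":-0.169},{"grip":1.0,"tx":-0.006,"ty":0.063,"tz":0,"turn":-0.253},{"grip":1.0,"tx":-0.006,"ty":0.079,"tz":0,"turn":-0.319},{"grip":1.0,"tx":-0.004,"ty":0.095,"tz":0,"turn":-0.386},{"grip":1.0,"tx":-0.002,"ty":0.11,"tz":0,"turn":-0.453},{"grip":1.0,"tx":-0.002,"ty":0.11,"tz":0,"turn":-0.453}]'

```text
clock: 20.4
position: [0.4615, -0.0432, 0.1199]
ee_rot: [3.121, -0.344, 0.024]
force: [0.1, 0.4, -4.3]
width: 0.277
```

```bash
python3 arc.py .1193 -14 -16 -18; python3 - <<'E'
from hexb import *
im=get_image('wrist')[:,:,::-1].copy()
for b in fit(im):print(np.round(b,4))
E
```

```text
yaw -12.588522484864228 pos [ 0.46154478 -0.04316882  0.1199323 ] F [ 0.14153859  0.3738914  -4.25963643] M [0.30261171 0.36000719 0.08375721] w 0.2774127020230543 r 0.0907861832990599 q7 -1.9250389278399536
-14.0 [ 0.003  0.008 -0.002] -0.024
-16.0 [ 0.005  0.016 -0.002] -0.057
-18.0 [ 0.007  0.023 -0.002] -0.09
[ 1.8108e+01  0.0000e+00  9.0000e-02 -3.0000e-03]
[ 1.7804e+01  5.9000e+01  9.0000e-02 -3.0000e-03]
[ 1.77331e+01  5.70000e+01  9.00000e-02 -3.00000e-03]
```

>>> drive_tool --increments '[{"grip":1.0,"tx":0.003,"ty":0.008,"tz":0,"turn":-0.024},{"grip":1.0,"tx":0.005,"ty":0.016,"tz":0,"turn":-0.057},{"grip":1.0,"tx":0.007,"ty":0.025,"tz":0,"turn":-0.09},{"grip":1.0,"tx":0.007,"ty":0.025,"tz":0,"turn":-0.09}]'

```text
clock: 20.85
position: [0.4643, -0.0321, 0.12]
ee_rot: [3.101, -0.495, 0.024]
force: [4.1, -7.9, -5.4]
width: 0.278
```

```bash
python3 arc.py .1193 -20 -22 -24; python3 - <<'E'
from hexb import *
im=get_image('wrist')[:,:,::-1].copy()
for b in fit(im):print(np.round(b,4))
E
```

```text
yaw -18.14080980313355 pos [ 0.46431548 -0.03205387  0.11997507] F [ 4.0862444  -7.8865725  -5.44351087] M [-1.72094371 -0.52763905 -0.57555658] w 0.2784423043449301 r 0.09088525649044876 q7 -2.0386634479849426
-20.0 [ 0.003  0.003 -0.002] -0.031
-22.0 [ 0.005  0.01  -0.002] -0.064
-24.0 [ 0.008  0.017 -0.002] -0.098
[21.018 54.     0.09   0.   ]
[20.1603 53.      0.09    0.    ]
[19.991 55.     0.09   0.   ]
```

>>> drive_tool --increments '[{"grip":1.0,"tx":0.003,"ty":0.008,"tz":0,"turn":-0.031},{"grip":1.0,"tx":0.006,"ty":0.016,"tz":0,"turn":-0.064},{"grip":1.0,"tx":0.009,"ty":0.024,"tz":0,"turn":-0.09},{"grip":1.0,"tx":0.009,"ty":0.024,"tz":0,"turn":-0.09}]' --newtons 55

```text
clock: 21.3
position: [0.4674, -0.0243, 0.1199]
ee_rot: [3.07, -0.646, 0.024]
force: [2.4, -11.5, -5.4]
width: 0.277
```

```bash
python3 arc.py .1193 -24 -26 -28 -30; python3 - <<'E'
from hexb import *
im=get_image('wrist')[:,:,::-1].copy()
for b in fit(im):print(np.round(b,4))
E
```

```text
yaw -23.778659753288395 pos [ 0.4673665  -0.02426162  0.11988697] F [  2.43021508 -11.52882757  -5.43305077] M [-2.50372075 -0.28887539 -0.26319601] w 0.2767767404735711 r 0.09079227868625618 q7 -2.150970202450284
-24.0 [ 0.001 -0.002 -0.001] -0.004
-26.0 [ 0.004  0.005 -0.001] -0.037
-28.0 [ 0.007  0.012 -0.001] -0.07
-30.0 [ 0.011  0.019 -0.001] -0.104
[ 1.75671e+01  4.80000e+01  9.00000e-02 -1.00000e-03]
[ 1.73196e+01  4.90000e+01  9.00000e-02 -1.00000e-03]
[ 1.70371e+01  4.70000e+01  9.00000e-02 -1.00000e-03]
```

The ring stays at -42° while the handle advances 6° further against a rising force of 11.5 N (friction alone would be about 5.5 N). The play-centred estimate is about 5.01 rad, so the nut is hard up. I'll ease back and lift off.

>>> drive_tool --increments '[{"grip":1.0,"tx":-0.006,"ty":-0.014,"tz":0,"turn":0.06},{"grip":1.0,"tx":-0.01,"ty":-0.028,"tz":0,"turn":0.12},{"grip":1.0,"tx":-0.01,"ty":-0.028,"tz":0.01,"turn":0.12},{"grip":1.0,"tx":-0.01,"ty":-0.028,"tz":0.03,"turn":0.12},{"grip":1.0,"tx":-0.01,"ty":-0.028,"tz":0.05,"turn":0.12},{"grip":1.0,"tx":-0.01,"ty":-0.028,"tz":0.07,"turn":0.12}]'

```text
clock: 21.95
position: [0.4626, -0.0346, 0.1486]
ee_rot: [3.106, -0.452, 0.022]
force: [0.8, -0.8, -4.6]
width: 0.278
```

```bash
python3 arc.py .1193; python3 - <<'E'
from hexb import *
im=get_image('wrist')[:,:,::-1].copy();cv2.imwrite('pics/raw_w8.png',im)
for b in fit(im):print(np.round(b,4))
E
```

```text
yaw -16.547794512681946 pos [ 0.46263268 -0.03456463  0.1485574 ] F [ 0.81750233 -0.80464223 -4.63544737] M [ 0.14028829  0.24202343 -0.00828031] w 0.27816279655388054 r 0.09175053817840204 q7 -1.9936749497692914
[ 2.44836e+01  5.30000e+01  9.10000e-02 -2.00000e-03]
[ 2.44384e+01  5.40000e+01  9.10000e-02 -2.00000e-03]
[ 2.42615e+01  5.50000e+01  9.10000e-02 -2.00000e-03]
```

>>> drive_tool --increments '[{"grip":1.0,"tx":0,"ty":0,"tz":0.09,"turn":0},{"grip":1.0,"tx":0,"ty":0,"tz":0.16,"turn":0},{"grip":1.0,"tx":0,"ty":0,"tz":0.16,"turn":0},{"grip":1.0,"tx":-0.05,"ty":0.1,"tz":0.16,"turn":0.1},{"grip":1.0,"tx":-0.05,"ty":0.2,"tz":0.16,"turn":0.2},{"grip":1.0,"tx":-0.03,"ty":0.3,"tz":0.16,"turn":0.3},{"grip":1.0,"tx":0.0,"ty":0.4,"tz":0.16,"turn":0.4},{"grip":1.0,"tx":0.06,"ty":0.5,"tz":0.16,"turn":0.48},{"grip":1.0,"tx":0.06,"ty":0.6,"tz":0.16,"turn":0.48},{"grip":1.0,"tx":0.06,"ty":0.7,"tz":0.16,"turn":0.48},{"grip":1.0,"tx":0.06,"ty":0.8,"tz":0.16,"turn":0.48},{"grip":1.0,"tx":0.06,"ty":0.85,"tz":0.16,"turn":0.48},{"grip":1.0,"tx":0.06,"ty":0.85,"tz":0.1,"turn":0.48},{"grip":1.0,"tx":0.06,"ty":0.85,"tz":0.0,"turn":0.48},{"grip":1.0,"tx":0.06,"ty":0.85,"tz":-0.1,"turn":0.48},{"grip":1.0,"tx":0.06,"ty":0.85,"tz":-0.2,"turn":0.48},{"grip":1.0,"tx":0.06,"ty":0.85,"tz":-0.27,"turn":0.48},{"grip":1.0,"tx":0.06,"ty":0.85,"tz":-0.3,"turn":0.48},{"grip":1.0,"tx":0.06,"ty":0.85,"tz":-0.3,"turn":0.48}]'

```text
clock: 23.9
position: [0.4857, 0.3046, 0.0276]
ee_rot: [3.123, 0.336, 0.019]
force: [-0.1, 0.8, -5.9]
width: 0.279
```

```bash
python3 arc.py .1193; python3 - <<'E'
from h import *
# nut angle check from top raw saved, can not be viewed
s=observe();print('TCP z',s['position'][2])
E
```

```text
yaw 12.286004336549638 pos [0.48572519 0.30455775 0.02760448] F [-0.0656324   0.76185387 -5.93970038] M [-0.11290039  0.24282767 -0.08442058] w 0.2791546054701658 r 0.37059803477097436 q7 -2.313747455210229
TCP z 0.027604477310692443
```

>>> drive_tool --increments '[{"grip":1.0,"tx":0,"ty":0,"tz":-0.02,"turn":0},{"grip":1.0,"tx":0,"ty":0,"tz":-0.04,"turn":0},{"grip":1.0,"tx":0,"ty":0,"tz":-0.044,"turn":0},{"grip":1.0,"tx":0,"ty":0,"tz":-0.044,"turn":0}]' --newtons 6

```text
clock: 24.3
position: [0.4863, 0.3052, 0.0108]
ee_rot: [-3.123, -0.336, -0.022]
force: [-0.3, 0.1, -1.7]
width: 0.281
```

>>> drive_tool --increments '[{"grip":0.0,"tx":0,"ty":0,"tz":0,"turn":0},{"grip":0.0,"tx":0,"ty":0,"tz":0,"turn":0},{"grip":0.0,"tx":0,"ty":0,"tz":0,"turn":0},{"grip":0.0,"tx":0,"ty":0,"tz":0,"turn":0},{"grip":0.0,"tx":0,"ty":0,"tz":0.05,"turn":0},{"grip":0.0,"tx":0,"ty":0,"tz":0.15,"turn":0},{"grip":0.0,"tx":0,"ty":0,"tz":0.27,"turn":0},{"grip":0.0,"tx":0,"ty":0,"tz":0.39,"turn":0},{"grip":0.0,"tx":0,"ty":0,"tz":0.5,"turn":0},{"grip":0.0,"tx":0,"ty":0,"tz":0.59,"turn":0},{"grip":0.0,"tx":0,"ty":0,"tz":0.59,"turn":0},{"grip":0.0,"tx":0,"ty":0,"tz":0.59,"turn":0}]'

```text
clock: 25.5
position: [0.4866, 0.3053, 0.2475]
ee_rot: [-3.123, -0.336, -0.024]
force: [0.3, -0.0, -0.9]
width: 0.5
```

```bash
python3 - <<'E'
from h import *
s=observe();print(s['clock'],s['position'],s['force'],s['width'])
im=get_image('wrist')[:,:,::-1].copy();cv2.imwrite('pics/raw_w9.png',im)
t=get_image('top')[:,:,::-1].copy()
# bright ring/neck blob in wrist image
def blob(im,roi):
    g=im[roi[1]:roi[3],roi[0]:roi[2]];m=(g.min(2)>150).astype(np.uint8)
    n,l,st,c=cv2.connectedComponentsWithStats(m);i=1+st[1:,4].argmax();return st[i],c[i]+roi[:2]
old=cv2.imread('pics/raw_w2.png')
for n,i in(('w2',old),('now',im)):
    a,c=blob(i,(200,10,450,235));print(n,a,c)
    b=i[35:125,270:370]
t0=cv2.imread('pics/raw_top.png')
d=cv2.absdiff(t,t0).max(2);
for nm,(x,y) in dict(tin=(370,226),jar=(257,118),elbow=(290,222),flange=(415,127),tray=(436,208)).items():print(nm,d[y-22:y+22,x-22:x+22].mean())
E
```

```text
25.5 [0.48655328 0.30531649 0.24754597] [ 0.25974206 -0.03370891 -0.87624029] 0.49985388561558497
w2 [  85   33   67  109 3602] [317.57468073  94.92087729]
now [  82   38   66  107 3473] [314.97293406  99.09789807]
tin 2.28202479338843
jar 2.197314049586777
elbow 19.761363636363637
flange 2.3982438016528924
tray 2.3285123966942147
```

The spanner is back within about 3 px of its first place, and the can, jar and disc are unchanged. The elbow region differs, probably because the arm covers it. I'll check the nut and the elbow from the same pose as picture 7.

>>> drive_tool --increments '[{"grip":0.0,"tx":-0.05,"ty":-0.1,"tz":0,"turn":-0.05},{"grip":0.0,"tx":-0.1,"ty":-0.2,"tz":0,"turn":-0.098},{"grip":0.0,"tx":-0.13,"ty":-0.3,"tz":-0.03,"turn":-0.098},{"grip":0.0,"tx":-0.13,"ty":-0.4,"tz":-0.06,"turn":-0.098},{"grip":0.0,"tx":-0.13,"ty":-0.5,"tz":-0.097,"turn":-0.098},{"grip":0.0,"tx":-0.13,"ty":-0.6,"tz":-0.097,"turn":-0.098},{"grip":0.0,"tx":-0.13,"ty":-0.602,"tz":-0.097,"turn":-0.098},{"grip":0.0,"tx":-0.13,"ty":-0.602,"tz":-0.097,"turn":-0.098},{"grip":0.0,"tx":-0.13,"ty":-0.602,"tz":-0.097,"turn":-0.098}]'

```text
clock: 26.5
position: [0.4335, 0.0648, 0.2063]
ee_rot: [3.136, 0.177, 0.018]
force: [0.6, -0.8, 0.3]
width: 0.5
```

```bash
python3 - <<'E'
from h import *
s=observe();print(s['position'],s['ee_rot'])
im=get_image('wrist')[:,:,::-1].copy();cv2.imwrite('pics/raw_w10.png',im)
old=cv2.imread('pics/raw_w3.png');a=np.load('s3.npy');s0=dict(position=a[:3],ee_rot=a[3:])
# nut: edge fit of the hexagon at its shoulder (z) over angle and small centre shift
def fit(im,st,z):
    g=cv2.GaussianBlur(cv2.cvtColor(im,cv2.COLOR_BGR2GRAY).astype(np.float32),(0,0),.7)
    K,Rm,e=cam('wrist',st);t=np.linspace(-.0095,.0095,25);out=[]
    for dx in np.arange(-.002,.0021,.001):
     for dy in np.arange(-.002,.0021,.001):
      for A in range(60):
       th=np.radians(A+60*np.arange(6))[:,None]
       def line(ap):
        x=.5505+dx+ap*np.cos(th)-t*np.sin(th);y=-.060+dy+ap*np.sin(th)+t*np.cos(th)
        q=(np.c_[x.ravel(),y.ravel(),np.full(x.size,z)]-e)@Rm@K.T;uv=(q[:,:2]/q[:,2:]).astype(np.float32)
        return cv2.remap(g,uv[:,:1],uv[:,1:],cv2.INTER_LINEAR)
       out.append((np.clip(np.abs(line(.0186)-line(.0174)),0,50).mean(),(A+30)%60,dx,dy))
    out.sort(reverse=True);return out
for n,i,st,z in(('before',old,s0,.1333),('after',im,s,.1316)):
    for o in fit(i,st,z)[:5]:print(n,np.round(o,4))
d=cv2.absdiff(im,old).max(2);print('elbow region diff',d[140:190,203:265].mean(),'tin',d[175:270,465:585].mean())
t=get_image('top')[:,:,::-1];d=cv2.absdiff(t,cv2.imread('pics/raw_top.png')).max(2);print('top elbow',d[205:245,262:315].mean())
E
```

```text
[0.43349676 0.0647884  0.2063322 ] [3.13560059 0.1772726  0.01769952]
before [3.80988e+01 5.50000e+01 0.00000e+00 1.00000e-03]
before [3.79759e+01 5.60000e+01 0.00000e+00 1.00000e-03]
before [3.76689e+01 5.40000e+01 0.00000e+00 1.00000e-03]
before [3.74957e+01 5.70000e+01 0.00000e+00 1.00000e-03]
before [3.70794e+01 5.30000e+01 0.00000e+00 1.00000e-03]
after [3.64353e+01 2.30000e+01 0.00000e+00 1.00000e-03]
after [3.63806e+01 2.20000e+01 0.00000e+00 1.00000e-03]
after [36.2949 23.      0.      0.    ]
after [36.1939 22.      0.      0.    ]
after [36.1819 24.      0.      0.    ]
elbow region diff 38.968387096774194 tin 35.19061403508772
top elbow 35.261792452830186
```

```bash
python3 - <<'E'
from h import *
f=lambda u,v:onz('top',u/3.6+180,v/3.6+140,.018)
for a,b in(((550,200),(638,189)),((523,7),(609,7)),((550,200),(523,7)),((638,189),(609,7))):
    d=f(*b)-f(*a);print(np.degrees(np.arctan2(d[1],d[0])),np.hypot(*d[:2]))
sc=get_image('scene')[:,:,::-1].copy();o=cv2.imread('pics/raw_scene.png')
for n,(x,y) in dict(elbow=(342,186),tin=(282,227),jar=(455,215),flange=(336,353),spanner=(415,168)).items():
    t=o[y-22:y+22,x-24:x+24];w=sc[max(0,y-50):y+50,max(0,x-54):x+54]
    r=cv2.matchTemplate(w,t,cv2.TM_CCOEFF_NORMED);_,m,_,l=cv2.minMaxLoc(r);print(n,round(m,3),'shift px',l[0]-(x-24-max(0,x-54)),l[1]-(y-22-max(0,y-50)))
E
```

```text
-82.14049854820018 0.07562343434394868
-89.40224798849003 0.07506427929827367
8.084179488276307 0.17375784744809541
8.502165704386407 0.1642785409586148
elbow 0.995 shift px 0 0
tin 0.956 shift px 0 0
jar 0.999 shift px 0 0
flange 0.992 shift px 0 0
spanner 0.994 shift px 0 0
```

```bash
python3 -c "
from cell import *
print(sign_off())"
```

```text
the job is handed in; nothing more can be done
None
```

I tightened the nut to its stop with the ratchet spanner, laid the spanner back flat on the mat and handed the job in at about 27 s of the 72 s. `sign_off()` reported no verdict.

- **Tightening:** I seated the ring on the nut and worked it with about four forward swings. I then swung back and drove again as a test. The ring did not move while the handle advanced about 11° further, and the sideways force rose to about 11.5 N, where friction alone would need about 5.5 N.
- **Nut angle:** An image fit after taking the spanner off shows the nut turned about 213° in all. Its final angle is about 4.95 rad with my first clamp yaw (6.5°) and about 4.98 rad with a second one (8°). The two yaw readings differ by about 1.5°. Both results are above the required 4.88 rad.
- **Spanner and bystanders:** The scene camera shows the spanner where it started, and the elbow, can, jar and flange disc all at zero pixel shift. The gripper is open and clear of everything.
- **Disagreement:** In the top and wrist pictures the elbow's area differed from before, and so did the can's in the last wrist picture. I put this down to the gripper covering the view and a slightly different camera pose.
- **Unexplained:** The ring slipped back relative to the handle at the stop. I took this as the ratchet yielding under load but could not confirm it.

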